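# Lock the hoop press: pin home, spring cotter snapped on

## Robot

A 6-joint arm with a two-finger parallel gripper is mounted at the origin on the work surface. World frame = base frame: x ahead of the robot, y to its left, z up, the work surface at z = 0. Lengths are in m, angles in rad, forces in N, time in s.
With the tool pointing down it reaches from about 0.325 to 0.925 m from the base axis. Payload 3.1 kg.
Tool frame: the origin (TCP) lies at the very end of the fingers, on their centre line; the grasp point (between the pads) lies 19 mm behind it; z points along the fingers, x is the direction in which the jaws open and shut, and the axes are right-handed (so a half turn about z gives the same grasp; the last joint's range is limited). The gripper opens to 85 mm and grips with 20 to 120 N. Pads are 22 mm wide; open, the fingers measure 114 mm over their backs; the gripper's body (76 mm by 85 mm) begins 54 mm behind the grasp point. The pads swing forward as they close: fully open they stand 13 mm farther back than shut.
Start: joints at [1.199, 0.217, 1.613, -0, 1.311, -0.112], TCP at [0.161, 0.604, 0.202] pointing down, gripper open.
Joint ranges: [-2.75, 2.75], [-0.78, 2.1], [0.31, 2.55], [-1.13, 4.27], [0.13, 2.63], [-2.58, 2.58]. Speed limits (rad/s): [2.79, 2.79, 3.14, 3.14, 3.14, 3.14].

## Interface

Orientations are given as a rotation vector (axis times angle).
In Python, from station import monitor, imaging, order gives the robot as it stands.
- The arm moves only by the shell command python3 -m inch 'ROWS'. ROWS is a JSON object of lists of equal length, an entry for each row: "xyz": the shift along the tool's x, y, z in m, a list of three; "twist": the turn about the tool's z in rad; "hand": the finger opening in m, from 0 to 0.0854. In form: {"xyz": [[x, y, z], ...], "twist": [twist, ...], "hand": [hand, ...]}. A call has exactly 5 rows; each row is the pose to reach, as a shift and turn from the pose commanded when the call began, along the tool's axes at that moment; what a row does not reach only later rows make up. A row lasts 1/12 s, in which the tool goes at most 41.7 mm and 7.16 degrees, less where a joint would pass 70% of its speed; a pose out of reach is approached as far as the arm can. A call with a gripper value outside its range is refused whole. The fingers move at their own pace and stop on an object; the grip force is fixed at half the most. Time passes only in rows, so rows that repeat a pose let the fingers close, or fill a call up. It gives the time, the measured TCP pose, the force and the opening at its end, in the units of the state.
- monitor.read_state(): the state, without advancing time (a new reading comes with each control period).
- imaging.grab_frame(name): name is "side" or "top" or "wrist"; returns (picture, depth): 400x640x3 uint8, red, green, blue; 400x640 float32, m along the optical axis (not along the pixel's ray), 0 where there is no reading.
- imaging.camera_model(name): a dict with "fov_y" (degrees; the focal length in pixels is half the picture's height over the tangent of half this angle, whatever the lens; pixels are square), "cx", "cy" (the principal point, pixels), "eye" and "rotation" of the camera in the world. Camera axes: x right, y down, z forward; pixel columns grow to the right and rows downward; lengths in m; the calibration is good to about 2 mm. A picture is of the moment at which its call begins: read the wrist's pose just before it. camera_model takes no time and is no camera call; for the wrist camera it gives the pose at the moment of the call.
- order.sign_off(): hands the job in, once; it reports no verdict.
The state is a dict: "clock": time; "joints": joint angles; "qvel": joint speeds; "joint_torque": joint torques, N m; "ee_pos": TCP position; "orientation": TCP orientation; "wrist_force": force on the tool from outside, world axes, zero at the start; "ft_torque": the same for the moment, N m; "grip_width": finger opening in m.
Only numpy, scipy, OpenCV 4.12 (cv2) and the standard library are available. Lean on these libraries where they do the work, as an engineer would, in place of code of your own. Each camera call takes 0.05 s, during which the arm holds its last target.

## Task

Close up the hoop press: push its cross pin fully home by the head, then take the spring cotter out of the wooden rack and push its straight leg down through the hole near the pin's far end until the bow snaps over the pin. Go gently and feel your way, since the hole has to be found and nothing may be forced; let go of the cotter and leave the glue jar, tin and wood offcut alone.

Things in the scene. Friction and masses are not known exactly. Their poses are not given: they have to be found in the camera images.
- press: Hoop press fixed to the bench: base board 150 mm wide (y), 16 thick, x -50 to 300; wooden hoop (centre x 150, 212 across, top z 71) under a wooden bar along x (26 wide, top z 100). Origin on the bench under the middle of the fork at the bar's near end; x along the bar towards the hoop, y along the cross pin, z up. Fork's steel lugs reach y +-21, x +-18, z 104 mm.
- head_bare (a point): Where the centre of the outer face of the cross pin's head would come home with no washers: (0, 27, 88) mm in the press frame, axes as the press. The head is a 32 mm disc, 6 thick, on the pin's +y end. Brass washers (27 mm across) stacked under it, 7 to 25 mm thick in all, unknown, keep the true home face that much further along press +y.
- hole_bare (a point): Where the centre of the pin's cross hole would come with no washers: (0, -66, 88) mm in the press frame, axes as the press. The true hole with the pin home lies 7 to 25 mm from here along press +y (the washers), 93 mm short of the head's outer face; x, z true. Vertical hole, 6.5 mm wide, through the 20 mm pin (mouth 10 mm higher). The pin goes on 17 mm past the hole; it does not turn.
- pin (a joint): How far the steel cross pin (20 mm diameter) stands out of its home, m, along press +y: 0 = head home on its washers, at most 0.032. About 6 N of friction holds it; push the head towards press -y until it stops, gently (over 35 N on the press or pin is too much). Must end under 0.002.
- cotter: Steel spring cotter, 5 mm wire, 106 long, 55 g, upright in the rack, coil up. Origin: centre of the double coil (22 mm across, 11 thick along y: flat faces to grip). z up, x in the legs' plane towards the bow. Straight leg at x -5, y -3, to a blunt tip at z -95. Bow leg at y +3, sprung at the coil; neck at z -57, flared tip at x 11.5, z -69. The bow may go over either side of the pin.
- leg_tip (a point): Tip of the cotter's straight leg, (-5, -3, -95) mm in the cotter frame; axes as the cotter.
- seat (a point): Point on the cotter's straight leg, (-5, -3, -45) mm in the cotter frame (50 mm above the leg's tip), that lies on the pin's axis when the bow has snapped home; axes as the cotter.
- bow_leg (a joint): Opening of the cotter's sprung bow leg, rad: 0 relaxed, about 0.06 as its neck passes the pin's widest part (seat 11 mm above the pin's axis), near 0 when snapped over; 7 N m/rad. The push takes about 5 to 10 N, then suddenly gives; further down is a stiffer stop. Over 25 N between cotter and pin or press is too much.
- rack: Wooden block 75 x 60 x 68 mm (x, y, z) fixed to the bench, origin under its centre. A pocket 60 mm deep holds the cotter, its leg in an 8 x 7 mm hole: leg tip on the pocket's floor at z 8 mm, coil centre about 103 mm above the bench. The cotter can stand a little crooked; lift it straight up.
- glue_jar: Closed white jar, 70 mm diameter, 100 mm high, bystander; origin under its centre.
- tin: Closed plain tin, 60 mm diameter, 70 mm high, bystander; origin under its centre.
- stave: Loose wooden offcut 80 x 30 x 12 mm flat on the bench, bystander; origin under its centre.

How it is judged:
On the way, in this order (a step that is already met when the one before it is completed fails the run):
1. the cross pin is pushed home (value of joint pin below 0.002 m), for 0.2 s.
2. the cotter's straight leg is in the pin's hole, bow not yet over (value of joint pin below 0.002 m and x of leg_tip in the frame of hole_bare between -0.006 and 0.006 m and y of leg_tip in the frame of hole_bare between 0.004 and 0.028 m and z of leg_tip in the frame of hole_bare between -0.045 and -0.002 m), for 0.05 s.
At the end, for the whole second after the job is handed in: Pin within 2 mm of home; cotter leg down through its hole, bow snapped over: seat within 5 mm of the pin axis (across and in height) and along it 4 to 28 mm from hole_bare, upright within 0.25 rad, square to the pin within 0.35 rad, bow open under 0.04 rad; released, at rest (value of joint pin below 0.002 m and x of seat in the frame of hole_bare between -0.005 and 0.005 m and y of seat in the frame of hole_bare between 0.004 and 0.028 m and z of seat in the frame of hole_bare between -0.005 and 0.005 m and angle between the z axis of cotter and the z axis of press, either way round below 0.25 rad and angle between the y axis of cotter and the y axis of press, either way round below 0.35 rad and value of joint bow_leg below 0.04 rad and linear speed of cotter below 0.02 m/s and contact force between cotter and the fingers below 0.1 N); the robot touches nothing.
It fails at once if the cotter is forced: more than 25 N between it and the press or its pin (contact force between cotter and press above 25 N).
It fails at once if the robot presses on the press or its pin with more than 35 N (contact force between any of the arm, the fingers and press above 35 N).
It fails at once if the glue jar, tin or offcut is disturbed (moved over 20 mm) (distance of any of glue_jar, tin, stave from where it was at the start of the episode above 0.02 m).
It also fails if it takes over 64 s, if anything falls off the work surface, if the arm or the gripper's body presses on something with over 40 N, if the wrist force passes 120 N, or if a joint passes its speed limit or range.

## Working session

There is one attempt and no reset: what is moved stays moved. The work goes in short steps, Python scripts to look and compute and a shell command to move; the robot and the scene stay as the last step left them, time stands still between calls to the robot, and variables do not carry over. Pictures are saved under pics/ and viewed, and the job is handed in when it is done.

```bash
ls; mkdir -p pics; cat > h.py <<'E'
import numpy as np, cv2
from station import monitor, imaging, order
def cam(n):
    m=imaging.camera_model(n); f=200/np.tan(np.radians(m['fov_y'])/2)
    return m,f,np.array(m['eye']),np.array(m['rotation'])
def pts(n,d):
    m,f,e,R=cam(n)
    v,u=np.mgrid[0:400,0:640]
    P=np.stack([(u-m['cx'])/f*d,(v-m['cy'])/f*d,d],-1)
    return P@R.T+e
E
python3 - <<'E'
from h import *
print(monitor.read_state())
for n in ['side','top','wrist']:
    m=imaging.camera_model(n); print(n,m)
    p,d=imaging.grab_frame(n)
    np.savez('f_'+n,p=p,d=d,P=pts(n,d))
    cv2.imwrite(f'pics/{n}0.png',p[:,:,::-1])
E
```

```text
pics
{'clock': 0.0, 'joints': array([ 1.19882797e+00,  2.17771408e-01,  1.61493167e+00,  4.37765447e-06,
        1.31129055e+00, -1.12188307e-01]), 'qvel': array([-1.51300961e-03, -5.18760519e-04,  1.44306076e-04, -1.45611769e-03,
        6.97022536e-04, -6.38349893e-05]), 'joint_torque': array([ 2.18243340e-04, -3.96847916e+01, -3.03850687e+01, -2.14382917e-04,
        9.79769218e-03, -1.84894894e-06]), 'ee_pos': array([0.16018985, 0.60320965, 0.20095894]), 'orientation': array([ 2.48947942,  1.91423912, -0.0032305 ]), 'wrist_force': array([ 0.18171131, -0.58953351, -0.57384369]), 'ft_torque': array([ 0.03746291, -0.00582752,  0.01172552]), 'grip_width': 0.08530989640954997}
side {'fov_y': 48.99599441136313, 'cx': 320.86368102155683, 'cy': 202.39063069795162, 'eye': array([ 0.26869528, -0.73137156,  0.60186617]), 'rotation': array([-2.13424988,  0.40921932, -0.19586472])}Traceback (most recent call last):
  File "<stdin>", line 6, in <module>
  File "h.py", line 10, in pts
    return P@R.T+e
           ~~~~~^~
ValueError: operands could not be broadcast together with shapes (400,640) (3,)
```

```bash
sed -i "s/np.array(m\['rotation'\])/cv2.Rodrigues(np.array(m['rotation']))[0]/" h.py
python3 - <<'E'
from h import *
for n in ['side','top','wrist']:
    m=imaging.camera_model(n); print(n,m)
    p,d=imaging.grab_frame(n)
    np.savez('f_'+n,p=p,d=d,P=pts(n,d))
    cv2.imwrite(f'pics/{n}0.png',p[:,:,::-1])
E
```

```text
side {'fov_y': 48.99599441136313, 'cx': 320.86368102155683, 'cy': 202.39063069795162, 'eye': array([ 0.26869528, -0.73137156,  0.60186617]), 'rotation': array([-2.13424988,  0.40921932, -0.19586472])}
top {'fov_y': 52.524031824666054, 'cx': 321.88820720202125, 'cy': 201.08209118000315, 'eye': array([ 0.41491367, -0.01570067,  1.03214192]), 'rotation': array([-2.11042478,  2.16129713, -0.16021165])}
wrist {'fov_y': 63.66420937380784, 'cx': 318.51052956572426, 'cy': 198.583930107904, 'eye': array([0.09510315, 0.62057189, 0.37228487]), 'rotation': array([2.31197099, 1.7786713 , 0.24203784])}
```

View pics/side0.png

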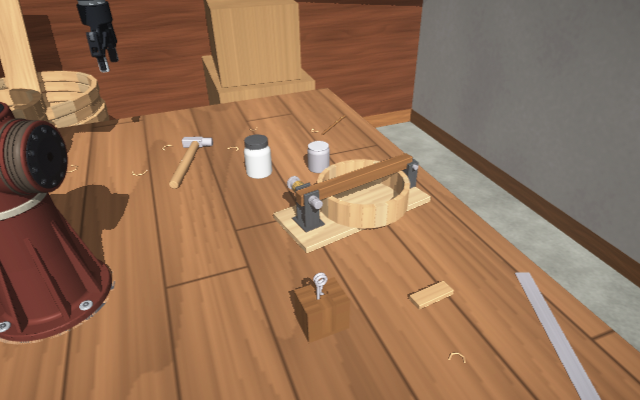

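View pics/top0.png

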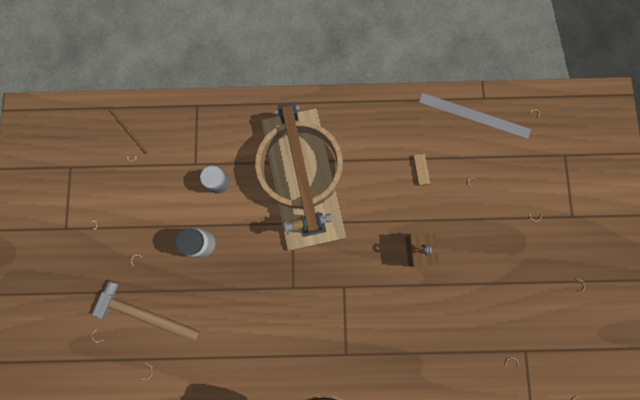

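View pics/wrist0.png

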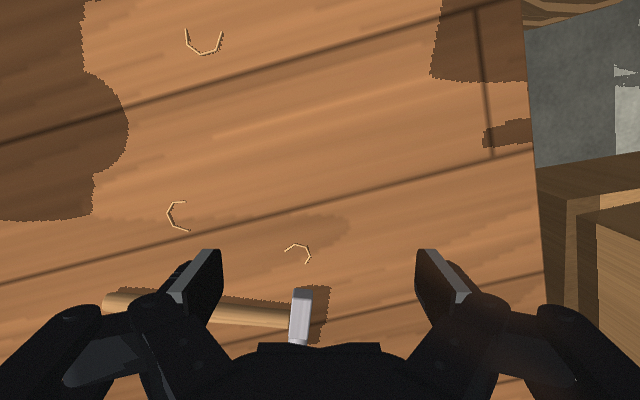

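The top picture shows the press, with the brass washers and head at about (292,226) and the far pin end at (326,217). The rack and cotter are near (425,250), the jar at (196,242), the tin at (214,180) and the offcut at (422,170). Next I'll zoom in and measure.

```bash
python3 - <<'E'
from h import *
z=np.load('f_top.npz');p=z['p'];P=z['P']
a=cv2.resize(p[190:260,270:350,::-1],None,fx=7,fy=7,interpolation=cv2.INTER_NEAREST)
cv2.imwrite('pics/c1.png',a)
a=cv2.resize(p[225:275,370:450,::-1],None,fx=8,fy=8,interpolation=cv2.INTER_NEAREST)
cv2.imwrite('pics/c2.png',a)
s=np.load('f_side.npz');sp=s['p']
a=np.hstack([cv2.resize(sp[160:250,265:345,::-1],None,fx=5,fy=5,interpolation=cv2.INTER_NEAREST),cv2.resize(sp[260:350,285:355,::-1],None,fx=5,fy=5,interpolation=cv2.INTER_NEAREST)])
cv2.imwrite('pics/c3.png',a)
# bar top: z 0.095-.105
Z=P[:,:,2]
v,u=np.mgrid[0:400,0:640]
m=(abs(Z-.1)<.004)&(u>270)&(u<330)&(v>100)&(v<235)
q=P[m][:,:2]; print('bar',m.sum(),P[m].mean(0)); print(cv2.minAreaRect(q.astype(np.float32)))
m=(abs(Z-.016)<.004)&(u>255)&(u<350)&(v>100)&(v<255)
q=P[m][:,:2]; print('base',cv2.minAreaRect(q.astype(np.float32)))
m=(abs(Z-.068)<.004)&(u>370)&(u<450)&(v>220)&(v<280)
q=P[m][:,:2]; print('rack',m.sum(),cv2.minAreaRect(q.astype(np.float32)))
m=(Z>.08)&(u>370)&(u<450)&(v>220)&(v<280)
print('coil',m.sum(),P[m].mean(0),P[m].min(0),P[m].max(0)); print(np.argwhere(m)[:, ::-1].tolist()[:80])
for n,(uu,vv) in dict(jar=(196,242),tin=(214,180),stave=(422,170)).items(): print(n,P[vv,uu])
E
```

```text
bar 1562 [0.62459705 0.04043893 0.09948978]
((0.6467742323875427, 0.02848450466990471), (0.30612725019454956, 0.10489331930875778), 0.973437488079071)
base ((0.6389827728271484, 0.0407002791762352), (0.34963831305503845, 0.18845634162425995), 11.243313789367676)
rack 730 ((0.44612061977386475, -0.24852710962295532), (0.07484595477581024, 0.061059024184942245), 2.435678720474243)
coil 76 [ 0.43890997 -0.20017747  0.28813552] [ 0.41491367 -0.25196032  0.08211745] [ 0.45536922 -0.01570067  1.03214192]
[[448, 221], [412, 228], [389, 231], [409, 232], [421, 232], [444, 237], [401, 238], [375, 241], [425, 245], [428, 245], [424, 246], [425, 246], [426, 246], [427, 246], [428, 246], [429, 246], [424, 247], [425, 247], [426, 247], [427, 247], [428, 247], [429, 247], [423, 248], [424, 248], [425, 248], [426, 248], [427, 248], [428, 248], [429, 248], [430, 248], [423, 249], [424, 249], [425, 249], [426, 249], [427, 249], [428, 249], [429, 249], [430, 249], [391, 250], [423, 250], [424, 250], [425, 250], [426, 250], [427, 250], [428, 250], [429, 250], [430, 250], [384, 251], [424, 251], [425, 251], [426, 251], [427, 251], [428, 251], [429, 251], [430, 251], [425, 252], [426, 252], [427, 252], [428, 252], [429, 252], [430, 252], [425, 253], [426, 253], [427, 253], [428, 253], [429, 253], [430, 253], [426, 254], [427, 254], [428, 254], [429, 254], [427, 255], [440, 270], [406, 272], [387, 273], [394, 274]]
jar [0.47476747 0.28118852 0.09994768]
tin [0.62518069 0.24982087 0.07328857]
stave [ 0.65063513 -0.26835119  0.01553983]
```

View pics/c1.png

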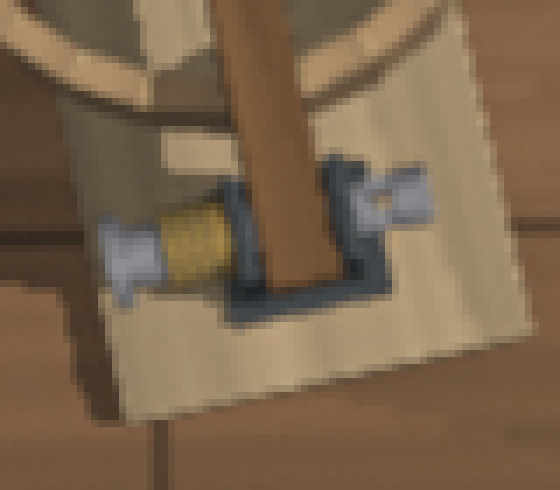

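View pics/c2.png

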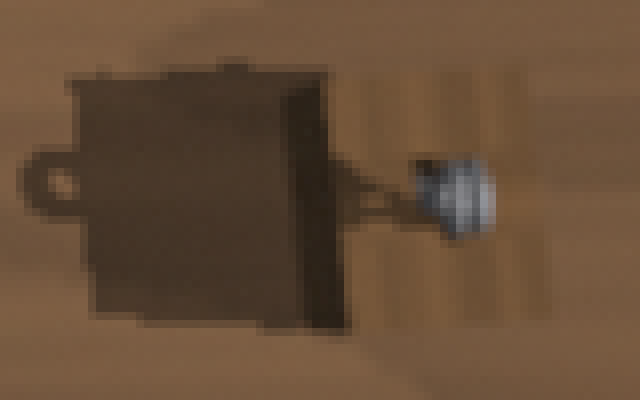

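View pics/c3.png

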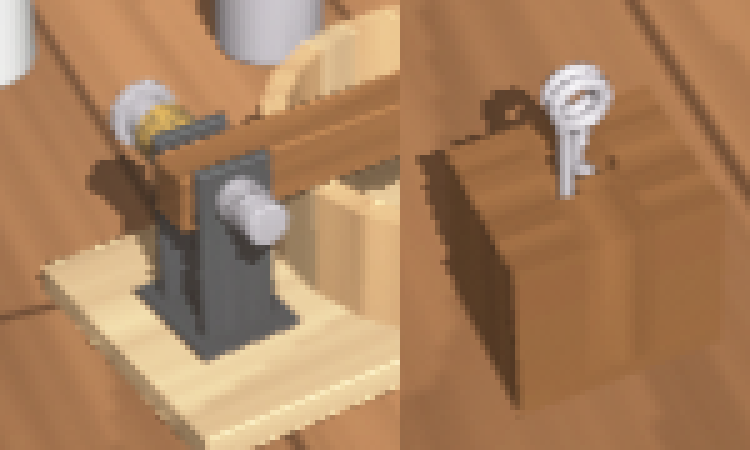

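```bash
python3 - <<'E'
from h import *
z=np.load('f_top.npz');p=z['p'];P=z['P'];d=z['d']
Z=P[:,:,2]
v,u=np.mgrid[0:400,0:640]
h=cv2.cvtColor(p,cv2.COLOR_RGB2HSV)
m=((abs(Z-.1)<.006)&(u>270)&(u<330)&(v>112)&(v<228)).astype(np.uint8)
n,l,st,c=cv2.connectedComponentsWithStats(m); k=1+np.argmax(st[1:,4])
q=P[l==k]; r=cv2.minAreaRect(q[:,:2].astype(np.float32)); print('bar',r,st[k])
vx,vy,x0,y0=cv2.fitLine(q[:,:2].astype(np.float32),cv2.DIST_HUBER,0,.001,.001).ravel(); print('bar yaw',np.degrees(np.arctan(vy/vx)),x0,y0)
m=((abs(Z-.016)<.005)&(u>255)&(u<350)&(v>100)&(v<255)).astype(np.uint8)
m=cv2.morphologyEx(m,cv2.MORPH_OPEN,np.ones((3,3)))
n,l,st,c=cv2.connectedComponentsWithStats(m); 
ok=np.isin(l,[i for i in range(1,n) if st[i,4]>60]); q=P[ok]; print('base',cv2.minAreaRect(q[:,:2].astype(np.float32)))
# brass
m=(h[:,:,0]>18)&(h[:,:,0]<32)&(h[:,:,1]>130)&(h[:,:,2]>90)&(u>280)&(u<312)&(v>210)&(v<240)
print('brass',m.sum(),P[m].mean(0),cv2.minAreaRect(P[m][:,:2].astype(np.float32)))
# steel
m=(h[:,:,1]<60)&(h[:,:,2]>110)&(u>280)&(u<340)&(v>205)&(v<240)
n,l,st,c=cv2.connectedComponentsWithStats(m.astype(np.uint8))
for i in range(1,n):
    if st[i,4]>8: print(st[i],P[l==i].mean(0),cv2.minAreaRect(P[l==i][:,:2].astype(np.float32)))
m=(Z>.08)&(Z<.13)&(u>420)&(u<432)&(v>243)&(v<257)
print('coil',P[m].mean(0),P[m].min(0),P[m].max(0),cv2.minAreaRect(P[m][:,:2].astype(np.float32)))
st=monitor.read_state();R=cv2.Rodrigues(st['orientation'])[0];print(R.round(3))
m,f,e,Rc=cam('wrist');print('cam in tool',R.T@(e-st['ee_pos']),(R.T@Rc).round(3))
E
```

```text
bar ((0.6420284509658813, 0.027463285252451897), (0.2802477777004242, 0.10503286123275757), 0.5611814260482788) [ 282  113   48  115 1543]
bar yaw 10.429067 0.67757964 0.049492978
base ((0.6390466690063477, 0.040744975209236145), (0.34966063499450684, 0.15004298090934753), 11.15205192565918)
brass 38 [0.51006092 0.04478234 0.09946277] ((0.5105965733528137, 0.0462091900408268), (0.020225433632731438, 0.019495265558362007), 14.59574031829834)
[320 214  12   9  75] [ 0.52430286 -0.01820664  0.08561712] ((0.528533935546875, -0.018393859267234802), (0.026534292846918106, 0.02886320650577545), 88.4361572265625)
[285 223   8  11  61] [0.50382125 0.06935319 0.09543754] ((0.502347469329834, 0.06794220209121704), (0.022819645702838898, 0.015948886051774025), 1.241533637046814)
coil [ 0.44481071 -0.24554062  0.10518313] [ 0.43489344 -0.25196032  0.08211745] [ 0.45536922 -0.24039589  0.1147932 ] ((0.4451215863227844, -0.24616312980651855), (0.020996006205677986, 0.01070438139140606), 4.194893836975098)
[[ 0.257  0.966 -0.001]
 [ 0.966 -0.257 -0.001]
 [-0.002 -0.    -1.   ]]
cam in tool [-0.00045644 -0.06742853 -0.17101449] [[ 1.     0.     0.002]
 [-0.     0.963  0.268]
 [-0.002 -0.268  0.963]]
```

```bash
python3 -m inch '{"xyz": [[-0.026,0.03,0],[-0.052,0.06,0],[-0.078,0.09,0],[-0.104,0.121,0],[-0.13,0.151,0]], "twist": [0,0,0,0,0], "hand": [0.0,0,0,0,0]}'
python3 -m inch '{"xyz": [[-0.026,0.03,0],[-0.052,0.06,0],[-0.078,0.09,0],[-0.104,0.121,0],[-0.13,0.151,0]], "twist": [0,0,0,0,0], "hand": [0.0,0,0,0,0]}'
```

```text
clock: 0.62
ee_pos: [0.2736, 0.4379, 0.202]
orientation: [2.489, 1.916, -0.0]
wrist_force: [0.4, 0.0, 0.3]
grip_width: 0.0255
clock: 1.03
ee_pos: [0.3863, 0.2734, 0.2024]
orientation: [2.49, 1.915, 0.001]
wrist_force: [1.0, 0.5, 0.5]
grip_width: -0.0001
```

```bash
python3 -m inch '{"xyz": [[-0.026,0.03,0],[-0.052,0.06,0],[-0.078,0.09,0],[-0.104,0.121,0],[-0.129,0.150,0]], "twist": [-0.12,-0.24,-0.36,-0.455,-0.455], "hand": [0.0,0,0,0,0]}'
cat >> h.py <<'E'
def grab(n,tag):
    M=cam(n); p,d=imaging.grab_frame(n); 
    m,f,e,R=M
    v,u=np.mgrid[0:400,0:640]
    P=np.stack([(u-m['cx'])/f*d,(v-m['cy'])/f*d,d],-1)@R.T+e
    np.savez('f_'+tag,p=p,d=d,P=P,e=e,R=R,f=f,c=[m['cx'],m['cy']]); cv2.imwrite(f'pics/{tag}.png',p[:,:,::-1]); return p,d,P
yaw=np.radians(11.15); O=np.array([.5164,.0166])
def press(X):
    X=np.asarray(X,float); q=X[...,:2]-O; c,s=np.cos(yaw),np.sin(yaw)
    return np.stack([q[...,0]*c+q[...,1]*s,-q[...,0]*s+q[...,1]*c,X[...,2]],-1)
def ray(tag,u,v,zz):
    z=np.load(f'f_{tag}.npz'); r=z['R']@np.array([(u-z['c'][0])/z['f'],(v-z['c'][1])/z['f'],1]); e=z['e']
    return e+r*(zz-e[2])/r[2]
E
python3 - <<'E'
from h import *
s=monitor.read_state();print(s['ee_pos'],press(s['ee_pos']))
grab('wrist','w1')
E
```

```text
clock: 1.45
ee_pos: [0.492, 0.1192, 0.2023]
orientation: [-1.989, -2.432, -0.001]
wrist_force: [1.1, 0.4, -0.2]
grip_width: -0.0001
[0.49199133 0.11921714 0.20229924] [-0.00410401  0.10540027  0.20229924]
```

View pics/w1.png

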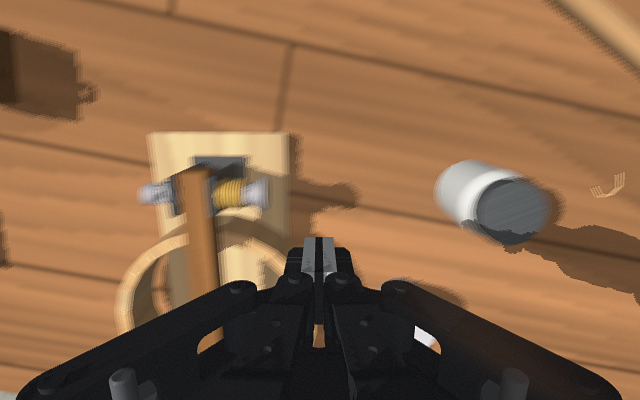

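```bash
python3 -m inch '{"xyz": [[0,0.001,0.03],[0,0.002,0.06],[0,0.003,0.09],[0,0.003,0.115],[0,0.003,0.12]], "twist": [0,0,0,0,0], "hand": [0.0,0,0,0,0]}'
python3 - <<'E'
from h import *
grab('wrist','w2')
s=monitor.read_state();print(s['ee_pos'],press(s['ee_pos']),s['wrist_force'])
E
```

```text
clock: 1.92
ee_pos: [0.4899, 0.1206, 0.0772]
orientation: [-1.991, -2.421, 0.011]
wrist_force: [-0.7, -0.3, -0.3]
grip_width: -0.0003
[0.49074458 0.12075208 0.07835453] [-0.00503041  0.10714734  0.07835453] [ 0.0287446  -0.57963197 -0.49916154]
```

View pics/w2.png

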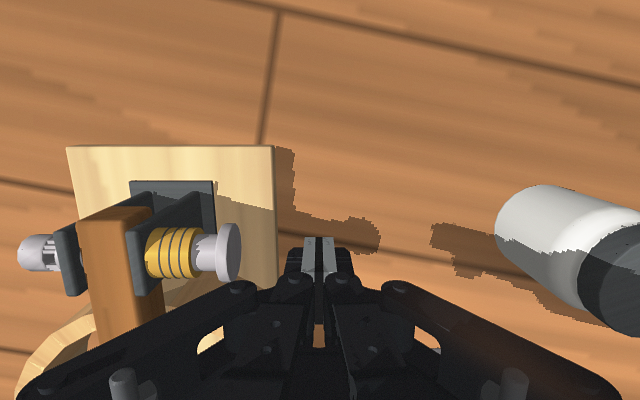

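Here the head disc is at about (232,252), the brass washers at (148-192,252), the bare pin gap at (192-215,258), and the far pin end at (20-55,252). I'll measure these.

```bash
python3 - <<'E'
from h import *
z=np.load('f_w2.npz');p=z['p'];Q=press(z['P']);h=cv2.cvtColor(p,cv2.COLOR_RGB2HSV)
v,u=np.mgrid[0:400,0:640]
m=(h[:,:,0]>18)&(h[:,:,0]<32)&(h[:,:,1]>150)&(h[:,:,2]>90)&(u>140)&(u<200)&(v>215)&(v<290)
b=Q[m];t=b[b[:,2]>.097];print('brass',t.min(0),t.max(0),np.percentile(t[:,1],[1,99]))
m=(h[:,:,1]<60)&(h[:,:,2]>110)&(u>190)&(u<250)&(v>215)&(v<290)&(Q[...,2]>.06)
b=Q[m];t=b[(b[:,2]>.1)&(b[:,2]<.11)];print('head rim',np.percentile(t[:,1],[2,50,98]),t.mean(0)); print('head all',b.max(0),b.min(0))
m=(u<60)&(u>10)&(v>225)&(v<280)&(Q[...,2]>.07)&(Q[...,2]<.11)&(h[:,:,1]<60)
b=Q[m];print('far',b.min(0),b.max(0),np.median(b[b[:,2]>.094],0))
m=(h[:,:,2]<120)&(u>60)&(u<215)&(v>180)&(v<300)&(abs(Q[...,2]-.104)<.002);b=Q[m];print('lug',b.min(0),b.max(0))
for uu in range(15,65,3):print(uu,Q[238,uu].round(4),Q[250,uu].round(4),p[250,uu])
a=cv2.resize(p[170:300,0:260,::-1],None,fx=3,fy=3,interpolation=cv2.INTER_CUBIC);cv2.imwrite('pics/w2c.png',a)
E
```

```text
brass [-0.07185527  0.01933769  0.0970046 ] [0.01055987 0.10648105 0.24888075] [0.01973568 0.04134285]
head rim [0.05545172 0.05832258 0.06097398] [6.65330269e-05 5.83259743e-02 1.02090147e-01]
head all [0.01516974 0.10648105 0.24888075] [-0.07185527  0.04099705  0.08713032]
far [-0.01673774 -0.04806166  0.08339869] [ 0.00992102 -0.01732586  0.10499333] [-0.00112773 -0.03698706  0.09638594]
lug [-0.01696739 -0.02204383  0.10200157] [0.01858687 0.03226782 0.10503554]
15 [ 0.0288 -0.1443 -0.001 ] [ 0.0392 -0.1461 -0.0002] [190 134  87]
18 [ 0.0288 -0.1418 -0.0009] [-0.0038 -0.0467  0.0964] [228 227 232]
21 [ 0.0287 -0.1389 -0.0005] [-0.0037 -0.0455  0.096 ] [225 220 223]
24 [ 0.0292 -0.1378 -0.0019] [-0.0034 -0.0446  0.0953] [222 218 221]
27 [-0.008  -0.0463  0.0904] [-0.0036 -0.0426  0.0958] [219 213 217]
30 [-0.0077 -0.0455  0.0896] [-0.0035 -0.0412  0.0957] [217 211 214]
33 [-0.0078 -0.0435  0.09  ] [-0.0041 -0.0384  0.097 ] [212 205 210]
36 [-0.008  -0.0415  0.0905] [-0.0036 -0.038   0.0959] [205 199 203]
39 [-0.0079 -0.0402  0.0902] [-0.0038 -0.0361  0.0963] [198 192 196]
42 [-0.0078 -0.0388  0.09  ] [-0.0032 -0.0358  0.0949] [155 152 155]
45 [-0.0079 -0.0371  0.0901] [-0.0038 -0.0329  0.0963] [159 153 155]
48 [-0.0079 -0.0356  0.0901] [-0.0038 -0.0315  0.0963] [157 154 157]
51 [-0.0072 -0.0354  0.0885] [-0.0039 -0.0298  0.0965] [161 157 157]
54 [-0.013  -0.0213  0.1028] [-0.0039 -0.0281  0.0966] [158 153 156]
57 [-0.013  -0.0197  0.1029] [-0.007  -0.0206  0.1035] [ 99 105 105]
60 [-0.0136 -0.017   0.1045] [-0.0067 -0.0196  0.1029] [ 97  99 101]
63 [-0.013  -0.0169  0.1028] [-0.0066 -0.0184  0.1026] [91 94 96]
```

View pics/w2c.png

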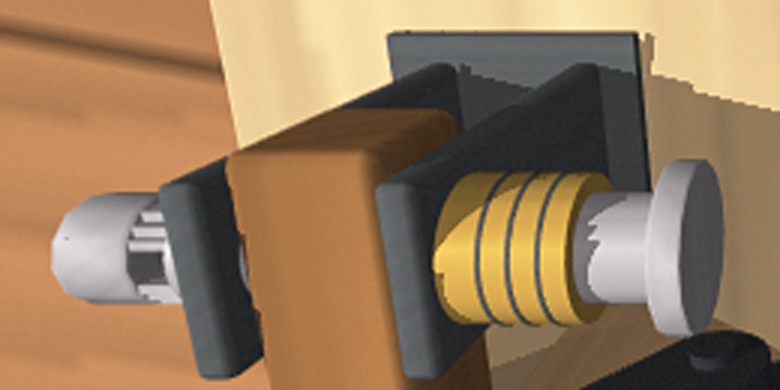

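```bash
python3 -m inch '{"xyz": [[-0.005,0.003,0],[-0.01,0.004,0],[-0.015,0.005,0],[-0.02,0.005,0],[-0.022,0.005,0]], "twist": [0,0,0,0,0], "hand": [0.0,0,0,0,0]}'
python3 -m inch '{"xyz": [[-0.001,0,0],[-0.002,0,0],[-0.003,0,0],[-0.004,0,0],[-0.005,0,0]], "twist": [0,0,0,0,0], "hand": [0.0,0,0,0,0]}'
python3 -c "
from h import *
s=monitor.read_state();print(press(s['ee_pos']),s['wrist_force'])"
```

```text
clock: 2.38
ee_pos: [0.5054, 0.0997, 0.084]
orientation: [1.993, 2.425, 0.003]
wrist_force: [-0.3, -0.6, 0.4]
grip_width: 0.0005
clock: 2.8
ee_pos: [0.5046, 0.0956, 0.0823]
orientation: [-1.994, -2.427, 0.0]
wrist_force: [-0.4, -0.0, 0.9]
grip_width: 0.0002
[0.00370916 0.07980089 0.08226629] [-0.43878028 -0.01125166  0.94073498]
```

```bash
python3 -m inch '{"xyz": [[-0.001,-0.001,0],[-0.002,-0.002,0],[-0.003,-0.003,0],[-0.004,-0.003,0],[-0.005,-0.003,0]], "twist": [0,0,0,0,0], "hand": [0.0,0,0,0,0]}'
python3 -c "
from h import *
s=monitor.read_state();print(press(s['ee_pos']),s['wrist_force'])"
```

```text
clock: 3.22
ee_pos: [0.5027, 0.09, 0.0823]
orientation: [-1.994, -2.427, 0.0]
wrist_force: [-0.4, -0.2, -0.6]
grip_width: -0.0001
[0.00071707 0.07464483 0.08227031] [-0.40792643 -0.21570089 -0.56765802]
```

```bash
python3 -m inch '{"xyz": [[-0.001,0,0],[-0.002,0,0],[-0.003,0,0],[-0.004,0,0],[-0.005,0,0]], "twist": [0,0,0,0,0], "hand": [0.0,0,0,0,0]}'
python3 -c "
from h import *
s=monitor.read_state();print(press(s['ee_pos']),s['wrist_force'])"
```

```text
clock: 3.63
ee_pos: [0.5038, 0.0851, 0.0823]
orientation: [-1.994, -2.427, -0.0]
wrist_force: [0.4, 0.0, -0.2]
grip_width: 0.0002
[0.00084929 0.06961672 0.08231603] [ 0.44048777  0.02111205 -0.23506908]
```

```bash
python3 -m inch '{"xyz": [[-0.001,0,0],[-0.002,0,0],[-0.003,0,0],[-0.004,0,0],[-0.005,0,0]], "twist": [0,0,0,0,0], "hand": [0.0,0,0,0,0]}'
python3 - <<'E'
from h import *
s=monitor.read_state();print(press(s['ee_pos']),s['wrist_force'])
grab('wrist','w3')
E
```

```text
clock: 4.05
ee_pos: [0.5047, 0.0802, 0.0823]
orientation: [1.994, 2.427, 0.0]
wrist_force: [-0.4, 0.4, 0.1]
grip_width: -0.0
[0.00083141 0.06464499 0.08231441] [-0.38019131  0.37054189  0.1225193 ]
```

View pics/w3.png

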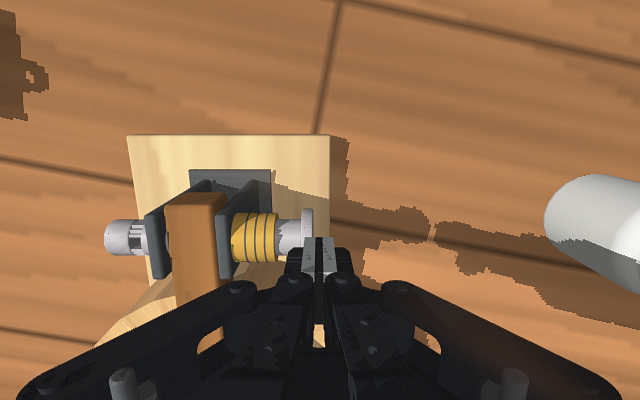

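```bash
python3 - <<'E'
from h import *
z=np.load('f_w3.npz');Q=press(z['P'])
for v in (234,238,242,246,250,256,262,268,274,280): print(v,[Q[v,u].round(3).tolist() for u in (295,306,312,320,330,345)])
a=cv2.resize(z['p'][190:300,200:360,::-1],None,fx=5,fy=5,interpolation=cv2.INTER_CUBIC);cv2.imwrite('pics/w3c.png',a)
E
```

```text
234 [[-0.003, 0.052, 0.095], [-0.006, 0.058, 0.101], [-0.005, 0.061, 0.1], [0.028, 0.066, 0.016], [0.035, 0.074, -0.001], [0.035, 0.087, -0.001]]
238 [[-0.002, 0.052, 0.097], [-0.01, 0.059, 0.116], [-0.01, 0.061, 0.116], [-0.011, 0.065, 0.118], [-0.01, 0.07, 0.116], [0.038, 0.087, -0.0]]
242 [[0.0, 0.052, 0.097], [-0.01, 0.059, 0.121], [-0.01, 0.061, 0.121], [-0.01, 0.065, 0.121], [-0.011, 0.069, 0.122], [0.042, 0.087, 0.001]]
246 [[0.003, 0.052, 0.097], [-0.01, 0.059, 0.125], [-0.01, 0.062, 0.126], [-0.01, 0.065, 0.125], [-0.01, 0.069, 0.125], [0.046, 0.087, -0.0]]
250 [[-0.006, 0.054, 0.121], [-0.01, 0.059, 0.129], [-0.01, 0.062, 0.13], [-0.01, 0.065, 0.13], [-0.01, 0.069, 0.129], [-0.007, 0.076, 0.122]]
256 [[-0.006, 0.054, 0.128], [-0.01, 0.059, 0.136], [-0.01, 0.062, 0.136], [-0.01, 0.065, 0.135], [-0.01, 0.069, 0.135], [-0.007, 0.076, 0.128]]
262 [[-0.005, 0.055, 0.131], [-0.01, 0.059, 0.141], [-0.01, 0.062, 0.14], [-0.009, 0.065, 0.139], [-0.011, 0.069, 0.142], [-0.005, 0.075, 0.131]]
268 [[-0.006, 0.055, 0.138], [-0.01, 0.06, 0.145], [-0.01, 0.062, 0.145], [-0.01, 0.065, 0.145], [-0.01, 0.069, 0.145], [-0.006, 0.075, 0.137]]
274 [[-0.013, 0.056, 0.154], [-0.011, 0.06, 0.151], [-0.009, 0.062, 0.149], [-0.009, 0.065, 0.149], [-0.011, 0.068, 0.152], [-0.012, 0.073, 0.154]]
280 [[-0.012, 0.056, 0.158], [-0.011, 0.06, 0.156], [-0.012, 0.062, 0.157], [-0.007, 0.065, 0.149], [-0.011, 0.068, 0.155], [-0.012, 0.073, 0.158]]
```

View pics/w3c.png

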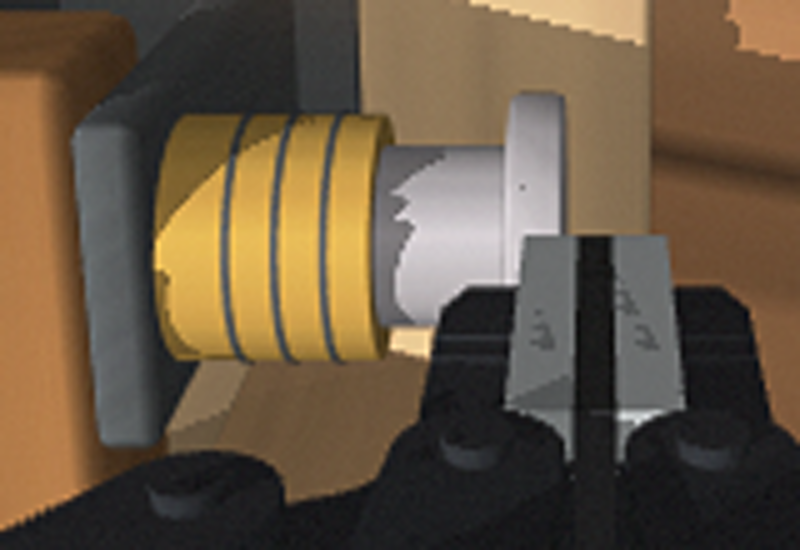

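```bash
python3 - <<'E'
from h import *
z=np.load('f_wrist.npz');P=z['P'];print(P[252:262:4,205:220:5].round(3).tolist())
p,d,P=grab('side','s1')
a=cv2.resize(p[120:250,240:360,::-1],None,fx=5,fy=5,interpolation=cv2.INTER_CUBIC)[:600];cv2.imwrite('pics/s1c.png',a)
E
```

```text
[[[0.138, 0.561, 0.251], [0.139, 0.563, 0.25], [0.139, 0.565, 0.25]], [[0.138, 0.563, 0.255], [0.138, 0.565, 0.255], [0.141, 0.564, 0.251]], [[0.138, 0.564, 0.259], [0.14, 0.565, 0.256], [0.142, 0.564, 0.252]]]
```

View pics/s1c.png

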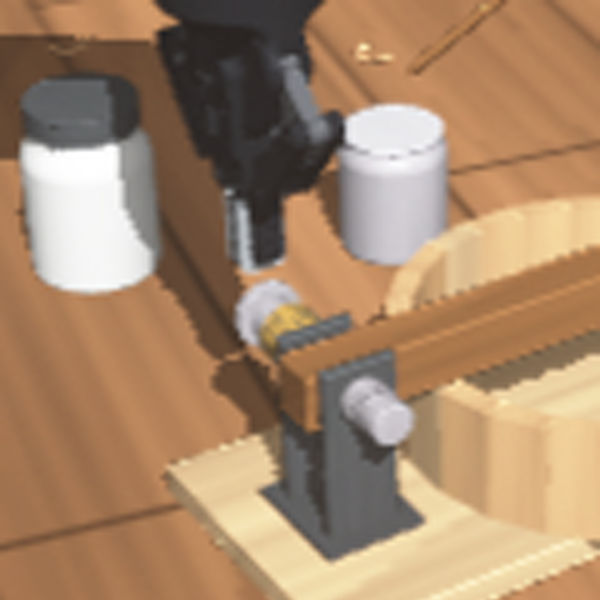

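The wrist depth and the side picture agree that the visible fingertip (z≈0.116) is about 34 mm above the reported TCP (0.082). The finger is hovering over the head and not touching it. I'll treat the true fingertip as tool z −0.034, back off in +y, and go lower.

```bash
python3 -m inch '{"xyz": [[0.006,0,0],[0.013,0,0],[0.02,0,0],[0.025,0,0],[0.025,0,0]], "twist": [0,0,0,0,0], "hand": [0.0,0,0,0,0]}'
python3 -m inch '{"xyz": [[0,0,0.01],[0,0,0.02],[0,0,0.03],[0,0,0.034],[0,0,0.034]], "twist": [0,0,0,0,0], "hand": [0.0,0,0,0,0]}'
python3 -m inch '{"xyz": [[-0.002,0,0],[-0.004,0,0],[-0.006,0,0],[-0.008,0,0],[-0.010,0,0]], "twist": [0,0,0,0,0], "hand": [0.0,0,0,0,0]}'
python3 - <<'E'
from h import *
s=monitor.read_state();print(press(s['ee_pos']),s['wrist_force'])
grab('wrist','w4')
E
```

```text
clock: 4.57
ee_pos: [0.4994, 0.1061, 0.0822]
orientation: [-1.992, -2.429, -0.0]
wrist_force: [0.4, -0.1, 0.5]
grip_width: -0.0002
clock: 4.98
ee_pos: [0.4978, 0.1044, 0.0459]
orientation: [-1.993, -2.424, 0.005]
wrist_force: [-0.1, -0.1, 0.8]
grip_width: 0.0001
clock: 5.4
ee_pos: [0.5023, 0.0947, 0.0488]
orientation: [1.994, 2.427, 0.001]
wrist_force: [-0.1, -0.5, 1.0]
grip_width: -0.0001
[0.00129699 0.07934291 0.04883606] [-0.13838879 -0.48266677  0.99125379]
```

View pics/w4.png

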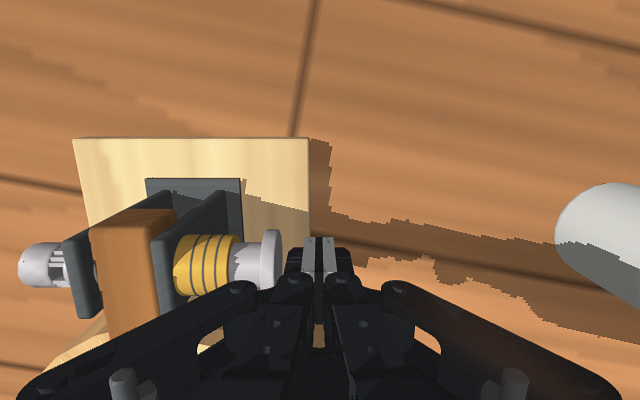

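Finger and head are now side by side (head at u=281, finger at u≈288), so I'll feel forward.

```bash
python3 -m inch '{"xyz": [[-0.001,0,0],[-0.002,0,0],[-0.003,0,0],[-0.004,0,0],[-0.005,0,0]], "twist": [0,0,0,0,0], "hand": [0.0,0,0,0,0]}'
python3 -c "
from h import *
s=monitor.read_state();print(press(s['ee_pos']),s['wrist_force'])"
python3 -m inch '{"xyz": [[-0.001,0,0],[-0.002,0,0],[-0.003,0,0],[-0.004,0,0],[-0.005,0,0]], "twist": [0,0,0,0,0], "hand": [0.0,0,0,0,0]}'
python3 -c "
from h import *
s=monitor.read_state();print(press(s['ee_pos']),s['wrist_force'])"
```

```text
clock: 5.87
ee_pos: [0.5026, 0.0906, 0.0483]
orientation: [-1.994, -2.426, -0.001]
wrist_force: [0.4, 4.3, 1.8]
grip_width: -0.0001
[0.00079354 0.07527842 0.04833016] [0.41312573 4.30079102 1.79831439]
clock: 6.28
ee_pos: [0.5033, 0.087, 0.0484]
orientation: [-1.994, -2.425, -0.003]
wrist_force: [-1.7, 6.1, 1.0]
grip_width: -0.0
[0.00079579 0.07156193 0.04838125] [-1.73871785  6.06463472  0.98038027]
```

```bash
python3 -m inch '{"xyz": [[-0.0015,0,0],[-0.003,0,0],[-0.0045,0,0],[-0.006,0,0],[-0.007,0,0]], "twist": [0,0,0,0,0], "hand": [0.0,0,0,0,0]}'
python3 -m inch '{"xyz": [[-0.0004,0,0],[-0.0008,0,0],[-0.0012,0,0],[-0.0016,0,0],[-0.002,0,0]], "twist": [0,0,0,0,0], "hand": [0.0,0,0,0,0]}'
python3 -c "
from h import *
s=monitor.read_state();print(press(s['ee_pos']),s['wrist_force'])"
```

```text
clock: 6.7
ee_pos: [0.5047, 0.0801, 0.0484]
orientation: [-1.993, -2.425, -0.003]
wrist_force: [-1.5, 5.5, 1.4]
grip_width: -0.0003
clock: 7.12
ee_pos: [0.5051, 0.0782, 0.0484]
orientation: [-1.993, -2.425, -0.003]
wrist_force: [-1.3, 6.0, 1.3]
grip_width: -0.0004
[0.00081083 0.06258284 0.04839052] [-1.34434547  5.96697561  1.31198909]
```

```bash
python3 -m inch '{"xyz": [[-0.0003,0,0],[-0.0006,0,0],[-0.0009,0,0],[-0.0012,0,0],[-0.0015,0,0]], "twist": [0,0,0,0,0], "hand": [0.0,0,0,0,0]}'
```

```text
clock: 7.53
ee_pos: [0.5053, 0.077, 0.0484]
orientation: [-1.993, -2.424, -0.004]
wrist_force: [-1.1, 7.6, 2.2]
grip_width: -0.0004
```

```bash
python3 -m inch '{"xyz": [[-0.0002,0,0],[-0.0004,0,0],[-0.0006,0,0],[-0.0008,0,0],[-0.001,0,0]], "twist": [0,0,0,0,0], "hand": [0.0,0,0,0,0]}'
python3 - <<'E'
from h import *
s=monitor.read_state();print(press(s['ee_pos']),s['wrist_force'])
grab('wrist','w5')
E
```

```text
clock: 7.95
ee_pos: [0.5053, 0.077, 0.0485]
orientation: [-1.993, -2.422, -0.006]
wrist_force: [-1.7, 10.0, 3.8]
grip_width: 0.0004
[0.00081992 0.06137673 0.04846242] [-1.65796729  9.99724219  3.77891326]
```

View pics/w5.png

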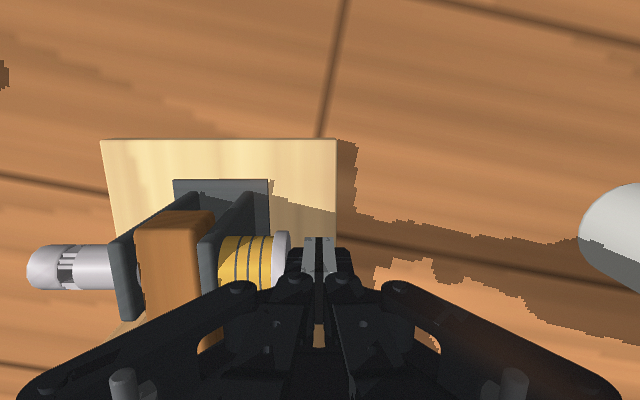

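The finger has stalled at 61.4 mm with the force rising to 10 N, and the head at (283,260) sits on the brass, so the pin is home. I'll back off, lift and look at the hole.

```bash
python3 -m inch '{"xyz": [[0.01,0,0],[0.012,0,-0.02],[0.012,0,-0.06],[0.012,0,-0.09],[-0.02,0.01,-0.09]], "twist": [0,0,0,0,0], "hand": [0.0,0,0,0,0]}'
python3 -m inch '{"xyz": [[-0.03,0.005,0],[-0.06,0.01,0],[-0.075,0.02,0],[-0.077,0.02,0],[-0.077,0.02,0]], "twist": [0,0,0,0,0], "hand": [0.0,0,0,0,0]}'
python3 - <<'E'
from h import *
grab('wrist','w6')
s=monitor.read_state();print(press(s['ee_pos']),s['wrist_force'],s['qvel'])
E
```

```text
clock: 8.42
ee_pos: [0.523, 0.0597, 0.1453]
orientation: [1.983, 2.427, 0.013]
wrist_force: [2.8, 0.5, 0.0]
grip_width: 0.0002
clock: 8.83
ee_pos: [0.5543, -0.0163, 0.1382]
orientation: [-1.996, -2.426, 0.001]
wrist_force: [-0.3, 0.3, 0.8]
grip_width: -0.0001
[ 0.03039372 -0.03855488  0.13790543] [-0.2868447  -0.1613374   0.37386558] [ 0.02129986 -0.00949342  0.01947135  0.00354122  0.00288721 -0.00190035]
```

View pics/w6.png

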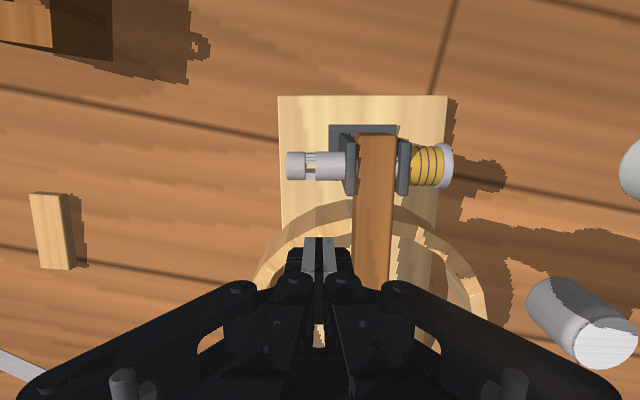

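```bash
python3 - <<'E'
from h import *
z=np.load('f_w6.npz');p=z['p'];Q=press(z['P'])
a=cv2.resize(p[120:210,270:370,::-1],None,fx=6,fy=6,interpolation=cv2.INTER_NEAREST);cv2.imwrite('pics/w6c.png',a)
for n,u,v,zz in [('hole',310.5,165.5,.098),('pin end',285.5,165.5,.088)]:
    print(n,press(ray('w6',u,v,zz)))
b=Q[140:190,270:470].reshape(-1,3)
for lo,hi in ((.102,.106),):
    t=b[(b[:,2]>lo)&(b[:,2]<hi)];print(np.percentile(t,[1,99],axis=0))
t=Q[150:185,284:304].reshape(-1,3);t=t[t[:,2]>.085];print('pin',np.percentile(t,[1,50,99],axis=0))
# base rectangle in wrist view
v,u=np.mgrid[0:400,0:640]
m=((abs(Q[...,2]-.016)<.003)&(u>270)&(u<460)&(v<240)).astype(np.uint8)
t=z['P'][m>0];print(t[:,2].mean()); t=Q[m>0];print(np.percentile(t,[.5,99.5],axis=0))
print([ (x,p[165,x].tolist()) for x in range(282,325)])
E
```

```text
hole [-0.00069068 -0.04508878  0.098     ]
pin end [ 0.00100155 -0.06265395  0.088     ]
[[-0.01597138 -0.02227448  0.10203607]
 [ 0.0139286   0.0464516   0.10483783]]
pin [[-0.00850534 -0.0623113   0.08854782]
 [-0.00071576 -0.05610621  0.09588002]
 [ 0.00959527 -0.05009177  0.09833944]]
0.015517769446885217
[[-0.04847659 -0.07604483  0.01342584]
 [ 0.08495224  0.07227918  0.01884761]]
[(282, [226, 190, 141]), (283, [227, 190, 140]), (284, [227, 190, 139]), (285, [208, 180, 154]), (286, [199, 192, 197]), (287, [189, 181, 182]), (288, [189, 181, 182]), (289, [189, 182, 183]), (290, [191, 184, 185]), (291, [191, 183, 185]), (292, [193, 186, 187]), (293, [194, 188, 188]), (294, [191, 184, 186]), (295, [192, 183, 185]), (296, [190, 182, 184]), (297, [192, 185, 186]), (298, [193, 186, 187]), (299, [193, 184, 187]), (300, [192, 184, 186]), (301, [191, 185, 185]), (302, [193, 185, 186]), (303, [190, 183, 184]), (304, [162, 155, 157]), (305, [92, 86, 84]), (306, [140, 121, 98]), (307, [232, 197, 143]), (308, [228, 193, 143]), (309, [228, 193, 142]), (310, [228, 193, 144]), (311, [228, 194, 143]), (312, [229, 193, 141]), (313, [233, 201, 148]), (314, [234, 200, 144]), (315, [219, 198, 180]), (316, [202, 196, 200]), (317, [204, 197, 198]), (318, [205, 198, 200]), (319, [204, 197, 199]), (320, [204, 197, 198]), (321, [203, 194, 197]), (322, [204, 195, 198]), (323, [203, 196, 198]), (324, [202, 195, 197])]
```

View pics/w6c.png

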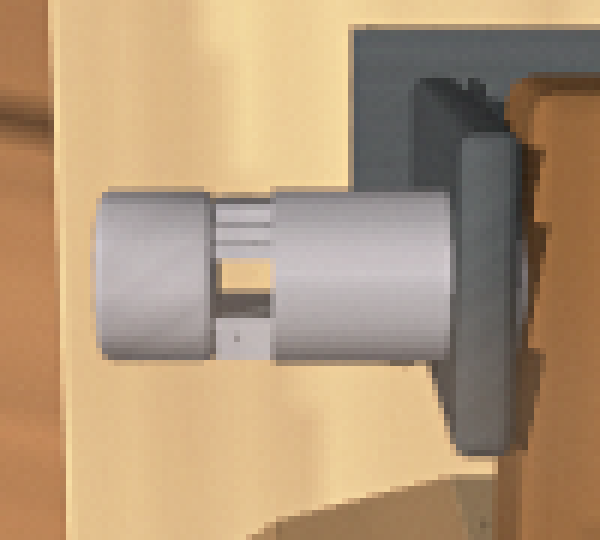

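The hole mouth is clear at (310.5,166), which gives press y ≈ −45 mm and x ≈ −0.7. This agrees with the pin end at −62.6 + 17. Next is the cotter.

```bash
python3 -m inch '{"xyz": [[-0.032,-0.024,0],[-0.064,-0.047,0],[-0.096,-0.071,0],[-0.128,-0.095,0],[-0.16,-0.118,0]], "twist": [0.06,0.13,0.13,0.13,0.13], "hand": [0.05,0.05,0.05,0.05,0.05]}'
python3 -c "
from h import *
s=monitor.read_state();R=cv2.Rodrigues(s['orientation'])[0];print(R[:,0],R.T@(np.array([.445,-.246,.14])-s['ee_pos']))"
```

```text
clock: 9.3
ee_pos: [0.468, -0.1948, 0.1381]
orientation: [-2.144, -2.295, 0.0]
wrist_force: [0.6, -0.4, -0.5]
grip_width: 0.0501
[-6.77157585e-02  9.97704547e-01  4.61367323e-04] [-0.0494883  -0.02637005 -0.00195312]
```

```bash
python3 -m inch '{"xyz": [[-0.025,-0.013,0],[-0.045,-0.024,0],[-0.0495,-0.0265,0],[-0.0495,-0.0265,0],[-0.0495,-0.0265,0]], "twist": [0,0,0,0,0], "hand": [0.05,0.05,0.05,0.05,0.05]}'
python3 - <<'E'
from h import *
grab('wrist','w7')
s=monitor.read_state();R=cv2.Rodrigues(s['orientation'])[0];print(s['ee_pos'],R[:,0],R.T@(np.array([.445,-.246,.14])-s['ee_pos']))
E
```

```text
clock: 9.72
ee_pos: [0.4463, -0.245, 0.1381]
orientation: [-2.147, -2.292, -0.001]
wrist_force: [0.3, 0.1, 0.3]
grip_width: 0.0498
[ 0.44653293 -0.24474213  0.13810152] [-0.06654704  0.99778278  0.00101029] [-0.00115115 -0.00161343 -0.00189947]
```

View pics/w7.png

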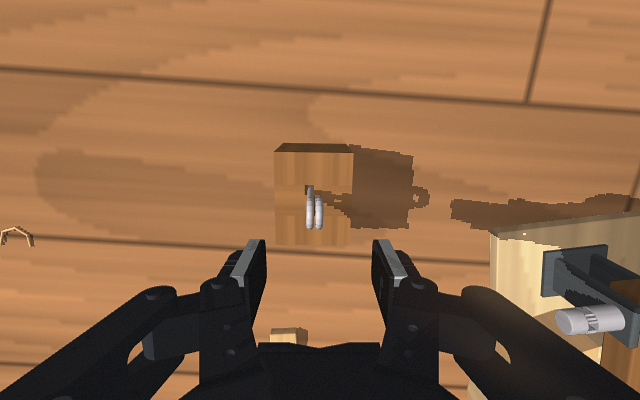

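```bash
python3 - <<'E'
from h import *
z=np.load('f_w7.npz');p=z['p'];P=z['P'];h=cv2.cvtColor(p,cv2.COLOR_RGB2HSV)
a=cv2.resize(p[130:260,260:370,::-1],None,fx=5,fy=5,interpolation=cv2.INTER_NEAREST)[:600];cv2.imwrite('pics/w7c.png',a)
v,u=np.mgrid[0:400,0:640]
m=(P[...,2]>.082)&(P[...,2]<.125)&(u>295)&(u<335)&(v>175)&(v<235)
t=P[m];print(m.sum(),t.min(0),t.max(0),t.mean(0));print('rect',cv2.minAreaRect(t[:,:2].astype(np.float32)))
m=(abs(P[...,2]-.068)<.003)&(u>265)&(u<365)&(v>140)&(v<250);t=P[m];print('rack',cv2.minAreaRect(t[:,:2].astype(np.float32)))
s=monitor.read_state();R=cv2.Rodrigues(s['orientation'])[0]
m,f,e,Rc=cam('wrist')
q=R.T@(np.array([.445,-.246,.104])-s['ee_pos']);print(q)
t=(P[(P[...,2]>.082)&(P[...,2]<.125)&(u>295)&(u<335)&(v>175)&(v<235)]-s['ee_pos'])@R
print('tool frame',t.min(0),t.max(0)); 
tl=(P-s['ee_pos'])@R
for (uu,vv) in [(262,244),(376,244),(258,270),(382,270)]: print(uu,vv,tl[vv,uu].round(4))
E
```

```text
506 [ 0.43523036 -0.25396683  0.08216838] [ 0.45667086 -0.24240735  0.11400028] [ 0.44365771 -0.24835414  0.10887894]
rect ((0.4461509585380554, -0.248131662607193), (0.02151496149599552, 0.010640768334269524), 3.669464588165283)
rack ((0.44750940799713135, -0.24969573318958282), (0.07546564191579819, 0.060204461216926575), 2.824683904647827)
[-0.00118752 -0.00160966  0.03410051]
tool frame [-0.00869907 -0.01136884  0.024096  ] [0.00195277 0.01016283 0.05592595]
262 244 [-0.0253 -0.0106 -0.0398]
376 244 [ 0.0245 -0.0113 -0.0414]
258 270 [-0.0256 -0.0036 -0.0504]
382 270 [ 0.0245 -0.0067 -0.0563]
```

View pics/w7c.png

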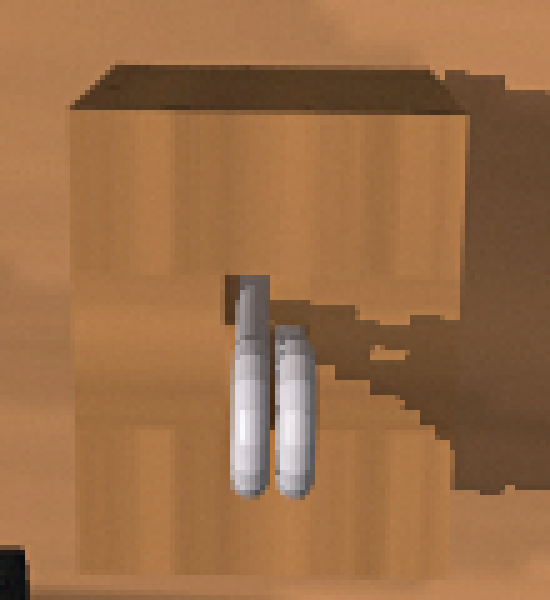

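The coil is at (315,210), aligned with the tool axes to within 0.2°. It sits 3 mm to the tool's −x, with the straight leg on the −x/−y side. I'll centre on it and go down.

```bash
python3 -m inch '{"xyz": [[-0.003,-0.0005,0.02],[-0.003,-0.0005,0.045],[-0.003,-0.0005,0.07],[-0.003,-0.0005,0.085],[-0.003,-0.0005,0.088]], "twist": [0,0,0,0,0], "hand": [0.05,0.05,0.05,0.05,0.05]}'
python3 - <<'E'
from h import *
grab('wrist','w8')
s=monitor.read_state();print(s['ee_pos'],s['wrist_force'])
E
```

```text
clock: 10.18
ee_pos: [0.4439, -0.2457, 0.0467]
orientation: [-2.14, -2.29, 0.001]
wrist_force: [-0.4, 0.4, 1.0]
grip_width: 0.0503
[ 0.44460863 -0.24645479  0.04779356] [-0.53390279  0.13050363 -0.62197343]
```

View pics/w8.png

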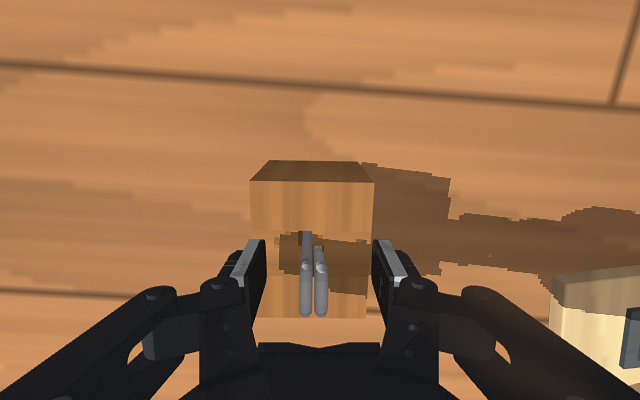

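```bash
python3 - <<'E'
from h import *
z=np.load('f_w8.npz');P=z['P']
s=monitor.read_state();R=cv2.Rodrigues(s['orientation'])[0];t=(P-s['ee_pos'])@R
v,u=np.mgrid[0:400,0:640]
m=(P[...,2]>.082)&(P[...,2]<.125)&(u>292)&(u<335)&(v>225)&(v<325)
q=t[m];print(q.min(0),q.max(0),np.percentile(q,[1,99],axis=0)); q=q[q[:,2]<-.04]; print(q.min(0),q.max(0))
for (uu,vv) in [(262,244),(376,244),(258,270),(382,270)]: print(uu,vv,t[vv,uu].round(4))
E
```

```text
[-0.00739778 -0.01016667 -0.06652002] [ 0.00404189  0.00936039 -0.03432336] [[-0.00696835 -0.00957309 -0.06601922]
 [ 0.00379574  0.00845829 -0.03540702]]
[-0.00719424 -0.01016667 -0.06652002] [ 0.00404189  0.00936039 -0.0400052 ]
262 244 [-0.0246 -0.0104 -0.0375]
376 244 [ 0.0255 -0.0116 -0.0404]
258 270 [-0.0245 -0.0042 -0.0498]
382 270 [ 0.0255 -0.0069 -0.055 ]
```

```bash
python3 -m inch '{"xyz": [[-0.002,-0.0005,-0.002],[-0.002,-0.0005,-0.002],[-0.002,-0.0005,-0.002],[-0.002,-0.0005,-0.002],[-0.002,-0.0005,-0.002]], "twist": [0,0,0,0,0], "hand": [0.02,0.02,0.018,0.015,0.012]}'
python3 -m inch '{"xyz": [[0,0,0],[0,0,0],[0,0,0],[0,0,0],[0,0,0]], "twist": [0,0,0,0,0], "hand": [0.01,0.008,0.005,0,0]}'
python3 -m inch '{"xyz": [[0,0,-0.003],[0,0,-0.01],[0,0,-0.02],[0,0,-0.03],[0,0,-0.04]], "twist": [0,0,0,0,0], "hand": [0,0,0,0,0]}'
python3 -m inch '{"xyz": [[0,0,-0.015],[0,0,-0.03],[0,0,-0.04],[0,0,-0.046],[0,0,-0.046]], "twist": [0,0,0,0,0], "hand": [0,0,0,0,0]}'
python3 - <<'E'
from h import *
grab('wrist','w9')
grab('side','s9')
s=monitor.read_state();print(s['ee_pos'],s['wrist_force'])
p=np.load('f_s9.npz')['p']
cv2.imwrite('pics/s9c.png',cv2.resize(p[180:360,260:400,::-1],None,fx=3.3,fy=3.3,interpolation=cv2.INTER_CUBIC))
E
```

```text
clock: 10.65
ee_pos: [0.4464, -0.2516, 0.0535]
orientation: [2.147, 2.291, 0.002]
wrist_force: [0.8, 2.7, 1.8]
grip_width: 0.0121
clock: 11.07
ee_pos: [0.4463, -0.251, 0.0533]
orientation: [2.149, 2.292, 0.003]
wrist_force: [-1.0, 4.2, 5.6]
grip_width: 0.0103
clock: 11.48
ee_pos: [0.4451, -0.2513, 0.0932]
orientation: [-2.147, -2.292, 0.0]
wrist_force: [0.2, 1.2, -2.5]
grip_width: 0.0105
clock: 11.9
ee_pos: [0.4469, -0.2528, 0.1408]
orientation: [2.145, 2.289, 0.0]
wrist_force: [-0.1, -0.0, -0.5]
grip_width: 0.0106
[ 0.44550076 -0.25162831  0.13841307] [ 0.20738408  1.04722833 -0.75948575]
```

View pics/w9.png

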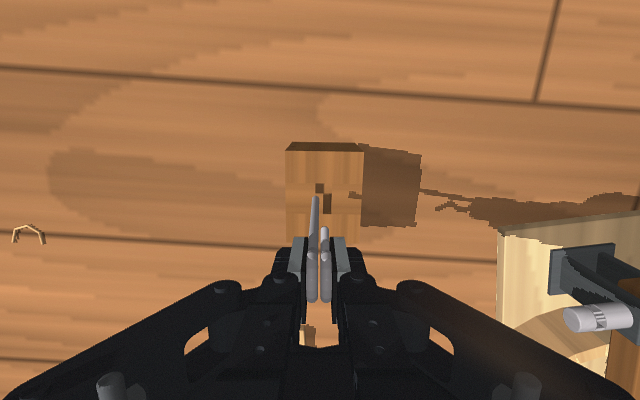

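View pics/s9c.png

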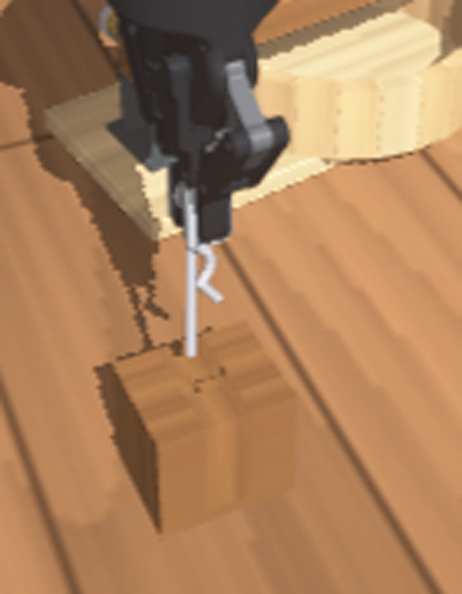

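The cotter has come up straight, with the leg tip at (316,198) in the wrist picture. Now I'll measure the tip in the tool frame.

```bash
python3 - <<'E'
from h import *
z=np.load('f_w9.npz');P=z['P'];p=z['p']
s=monitor.read_state();R=cv2.Rodrigues(s['orientation'])[0];t=(P-s['ee_pos'])@R
for v in range(190,262,5):
    r=[(u,t[v,u].round(4).tolist()) for u in range(306,326) if t[v,u,2]<.055 and P[v,u,2]<.3]
    if r: print(v,r[0],r[len(r)//2],r[-1],len(r))
cv2.imwrite('pics/w9c.png',cv2.resize(p[180:310,280:360,::-1],None,fx=4.5,fy=4.5,interpolation=cv2.INTER_NEAREST))
E
```

```text
200 (312, [-0.0059, -0.0076, 0.0335]) (315, [-0.0038, -0.0083, 0.0311]) (318, [-0.0019, -0.0071, 0.035]) 7
205 (311, [-0.0064, -0.0061, 0.0269]) (315, [-0.0037, -0.008, 0.0208]) (318, [-0.0018, -0.0071, 0.0236]) 8
210 (311, [-0.0061, -0.0066, 0.0146]) (315, [-0.0036, -0.0076, 0.0115]) (318, [-0.0018, -0.0066, 0.0148]) 8
215 (311, [-0.0059, -0.0065, 0.0053]) (315, [-0.0035, -0.008, 0.0011]) (318, [-0.0018, -0.0065, 0.0055]) 8
220 (310, [-0.0063, -0.0061, -0.0023]) (314, [-0.004, -0.0073, -0.0055]) (318, [-0.0018, -0.0058, -0.0013]) 9
225 (310, [-0.006, -0.0063, -0.0107]) (314, [-0.0038, -0.007, -0.0125]) (318, [-0.0017, -0.0054, -0.0083]) 9
230 (309, [-0.0064, -0.0055, -0.0161]) (316, [-0.0027, -0.0065, -0.0185]) (325, [0.0023, 0.0014, 0.0017]) 15
235 (309, [-0.0062, -0.0057, -0.0234]) (316, [-0.0027, -0.0064, -0.0251]) (325, [0.0022, 0.0032, -0.0014]) 15
240 (306, [-0.007, -0.01, -0.0398]) (314, [-0.0035, -0.0068, -0.0323]) (325, [0.0019, -0.0019, -0.0208]) 17
245 (306, [-0.0068, -0.01, -0.0451]) (315, [-0.003, -0.0063, -0.0369]) (325, [0.0018, -0.0006, -0.0241]) 18
250 (306, [-0.0066, -0.0094, -0.049]) (315, [-0.0029, -0.0076, -0.0451]) (325, [0.0013, -0.0093, -0.0487]) 18
255 (306, [-0.0064, -0.0096, -0.0542]) (315, [-0.0028, -0.0089, -0.0527]) (325, [0.0013, -0.0088, -0.0525]) 18
260 (306, [-0.0064, -0.0076, -0.0547]) (315, [-0.0028, -0.0077, -0.0548]) (325, [0.0012, -0.0085, -0.0563]) 18
```

View pics/w9c.png

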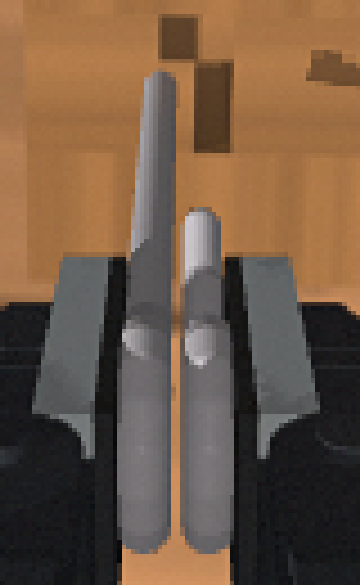

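```bash
python3 -m inch '{"xyz": [[0.02,0.009,-0.01],[0.052,0.023,-0.02],[0.085,0.038,-0.022],[0.118,0.052,-0.022],[0.15,0.067,-0.022]], "twist": [0,-0.06,-0.12,-0.128,-0.128], "hand": [0,0,0,0,0]}'
python3 -c "
from h import *
s=monitor.read_state();R=cv2.Rodrigues(s['orientation'])[0];print(s['ee_pos'],R[:,0],R.T@(np.array([.5291,-.0231,.160])-s['ee_pos']))"
```

```text
clock: 12.42
ee_pos: [0.5022, -0.0959, 0.1595]
orientation: [-1.996, -2.424, 0.001]
wrist_force: [0.7, 0.3, -0.5]
grip_width: 0.0105
[ 0.50223912 -0.09586288  0.15947849] [-1.91667851e-01  9.81459659e-01  6.09644397e-04] [ 0.06626579  0.04030851 -0.00053459]
```

```bash
python3 -m inch '{"xyz": [[0.02,0.014,0],[0.042,0.027,0],[0.06,0.037,0],[0.066,0.04,0],[0.066,0.04,0]], "twist": [0,0,0,0,0], "hand": [0,0,0,0,0]}'
python3 -m inch '{"xyz": [[0,0,0],[0,0,0],[0,0,0],[0,0,0],[0,0,0]], "twist": [0,0,0,0,0], "hand": [0,0,0,0,0]}'
python3 - <<'E'
from h import *
grab('wrist','w10')
s=monitor.read_state();print(s['ee_pos'],press(s['ee_pos']),s['wrist_force'])
p=np.load('f_w10.npz')['p']
cv2.imwrite('pics/w10c.png',cv2.resize(p[150:290,260:400,::-1],None,fx=4.2,fy=4.2,interpolation=cv2.INTER_NEAREST))
E
```

```text
clock: 12.83
ee_pos: [0.5286, -0.0235, 0.159]
orientation: [-1.992, -2.427, 0.002]
wrist_force: [0.2, -0.6, -1.5]
grip_width: 0.0103
clock: 13.25
ee_pos: [0.5291, -0.0259, 0.1603]
orientation: [1.998, 2.424, -0.0]
wrist_force: [0.2, -0.1, -0.1]
grip_width: 0.01
[ 0.52916006 -0.02567388  0.16038656] [ 0.00434436 -0.04394345  0.16038656] [ 1.44795682 -0.14777143 -1.24214277]
```

View pics/w10.png

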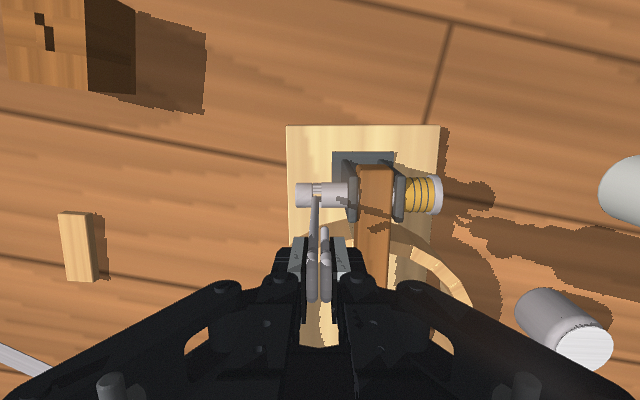

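View pics/w10c.png

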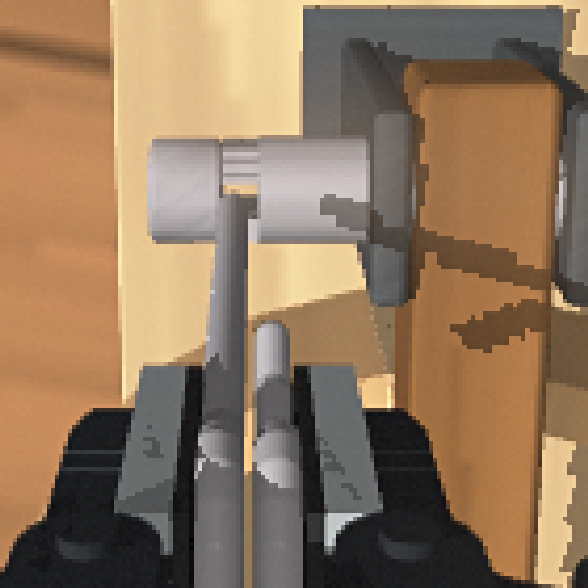

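```bash
cat > rel.py <<'E'
from h import *
import sys
# in camera-aligned frame: hole vs leg, express in tool axes (camera rigid: tool = Rct)
Rct=np.array([[1,0,.002],[0,.963,.268],[-.002,-.268,.963]])
tc=np.array([-.00046,-.06743,-.17101])
def T(z,u,v,d):
    return Rct@np.array([(u-z['c'][0])/z['f']*d,(v-z['c'][1])/z['f']*d,d])+tc
def Tall(z):
    d=z['d'];v,u=np.mgrid[0:400,0:640]
    return np.stack([(u-z['c'][0])/z['f']*d,(v-z['c'][1])/z['f']*d,d],-1)@Rct.T+tc
def Tray(z,u,v,tz):  # intersect ray with tool plane z=tz
    r=Rct@np.array([(u-z['c'][0])/z['f'],(v-z['c'][1])/z['f'],1]);return tc+r*(tz-tc[2])/r[2]
E
python3 - <<'E'
from rel import *
z=np.load('f_w10.npz');t=Tall(z);p=z['p']
print('pin pts')
for (u,v) in [(303,190),(330,190),(303,195),(330,195),(305,185),(335,185),(335,200),(303,200)]: print(u,v,t[v,u].round(4))
print('leg')
for v in range(194,240,4):
    r=[u for u in range(306,324) if t[v,u,2]<.052]
    if r: print(v,r[0],r[-1],t[v,r[len(r)//2]].round(4))
for v in (188,192,195): print(v,[(u,p[v,u].tolist()) for u in range(309,325)])
E
```

```text
pin pts
303 190 [-0.0116 -0.0087  0.0641]
330 190 [ 0.0087 -0.0086  0.0643]
303 195 [-0.0116 -0.0053  0.0625]
330 195 [ 0.0087 -0.005   0.0632]
305 185 [-0.0102 -0.0118  0.0675]
335 185 [ 0.0126 -0.0116  0.0682]
335 200 [ 0.0125 -0.001   0.0636]
303 200 [-0.0117 -0.0012  0.063 ]
leg
198 312 318 [-0.0024 -0.0091  0.04  ]
202 312 318 [-0.0023 -0.0091  0.0301]
206 311 318 [-0.0022 -0.0094  0.0203]
210 311 318 [-0.0022 -0.0092  0.0129]
214 311 318 [-0.0021 -0.0086  0.0069]
218 310 318 [-0.0026 -0.0087 -0.0006]
222 310 318 [-0.0026 -0.008  -0.0052]
226 309 323 [-0.0025 -0.0084 -0.0123]
230 309 323 [-0.0014 -0.0082 -0.0176]
234 309 323 [-0.0005 -0.0674 -0.171 ]
238 306 323 [-0.0023 -0.008  -0.0278]
188 [(309, [176, 167, 165]), (310, [179, 170, 168]), (311, [167, 157, 154]), (312, [131, 120, 115]), (313, [157, 146, 146]), (314, [155, 145, 141]), (315, [156, 144, 143]), (316, [158, 148, 145]), (317, [158, 149, 145]), (318, [158, 147, 144]), (319, [158, 147, 144]), (320, [159, 149, 146]), (321, [169, 159, 158]), (322, [182, 172, 172]), (323, [181, 173, 171]), (324, [183, 173, 171])]
192 [(309, [191, 180, 182]), (310, [196, 187, 186]), (311, [181, 171, 172]), (312, [130, 122, 119]), (313, [197, 189, 190]), (314, [192, 184, 184]), (315, [191, 183, 185]), (316, [195, 187, 187]), (317, [196, 189, 190]), (318, [197, 189, 188]), (319, [197, 187, 187]), (320, [195, 188, 187]), (321, [200, 191, 190]), (322, [207, 195, 196]), (323, [206, 194, 194]), (324, [205, 194, 193])]
195 [(309, [196, 188, 190]), (310, [202, 194, 193]), (311, [185, 176, 176]), (312, [100, 93, 92]), (313, [208, 174, 127]), (314, [227, 189, 147]), (315, [186, 159, 129]), (316, [213, 179, 137]), (317, [240, 205, 149]), (318, [237, 199, 147]), (319, [237, 201, 148]), (320, [236, 196, 141]), (321, [202, 185, 172]), (322, [209, 201, 202]), (323, [206, 199, 199]), (324, [207, 199, 200])]
```

```bash
python3 -m inch '{"xyz": [[0.0007,0.002,0.003],[0.0007,0.004,0.008],[0.0007,0.004,0.013],[0.0007,0.004,0.016],[0.0007,0.004,0.017]], "twist": [0,0,0,0,0], "hand": [0,0,0,0,0]}'
cat > look.py <<'E'
from rel import *
tag=sys.argv[1]
grab('wrist',tag); s=monitor.read_state();print(press(s['ee_pos']),s['wrist_force'],s['clock'])
z=np.load(f'f_{tag}.npz');p=z['p'];t=Tall(z)
cv2.imwrite(f'pics/{tag}c.png',cv2.resize(p[170:290,260:400,::-1],None,fx=5,fy=5,interpolation=cv2.INTER_NEAREST))
for v in range(180,240,4):
    r=[u for u in range(306,322) if t[v,u,2]<.06 and t[v,u,1]>-.03 and t[v,u,1]<-.003]
    if len(r)>4: print(v,r[0],r[-1],np.median(t[v,r[0]+2:r[-1]-1],0).round(4))
for (u,v) in [(303,200),(303,210),(303,215),(335,200),(335,210),(335,215),(335,205),(303,205)]: print('pin',u,v,t[v,u].round(4))
E
python3 look.py w11
```

```text
clock: 13.72
ee_pos: [0.5322, -0.0233, 0.142]
orientation: [-1.995, -2.424, 0.002]
wrist_force: [-0.1, -0.2, -0.7]
grip_width: 0.0102
[ 0.00788842 -0.04228777  0.14216408] [ 0.15753155  0.38601245 -0.96123331] 13.7667
184 306 321 [-0.0036 -0.0151  0.0566]
188 306 321 [-0.0035 -0.0138  0.0495]
192 306 321 [-0.0035 -0.0115  0.0473]
196 306 321 [-0.0035 -0.0092  0.0451]
200 306 321 [-0.0033 -0.0086  0.0367]
204 306 321 [-0.0032 -0.0084  0.0282]
208 311 318 [-0.0025 -0.009   0.0173]
212 311 318 [-0.0024 -0.0089  0.0099]
216 310 318 [-0.0027 -0.0088  0.0027]
220 310 318 [-0.0026 -0.0083 -0.0027]
224 310 318 [-0.0025 -0.0082 -0.0089]
228 309 318 [-0.0027 -0.0079 -0.0141]
232 309 318 [-0.0027 -0.0078 -0.0194]
236 309 317 [-0.0028 -0.0078 -0.0247]
pin 303 200 [-0.0109 -0.0061  0.0457]
pin 303 210 [-0.0111  0.0025  0.0497]
pin 303 215 [-0.0149  0.0318  0.1261]
pin 335 200 [ 0.0114 -0.0065  0.0441]
pin 335 210 [0.0119 0.0026 0.0501]
pin 335 215 [0.0163 0.0322 0.1273]
pin 335 205 [ 0.0116 -0.0024  0.0459]
pin 303 205 [-0.0109 -0.0022  0.0466]
```

View pics/w11c.png

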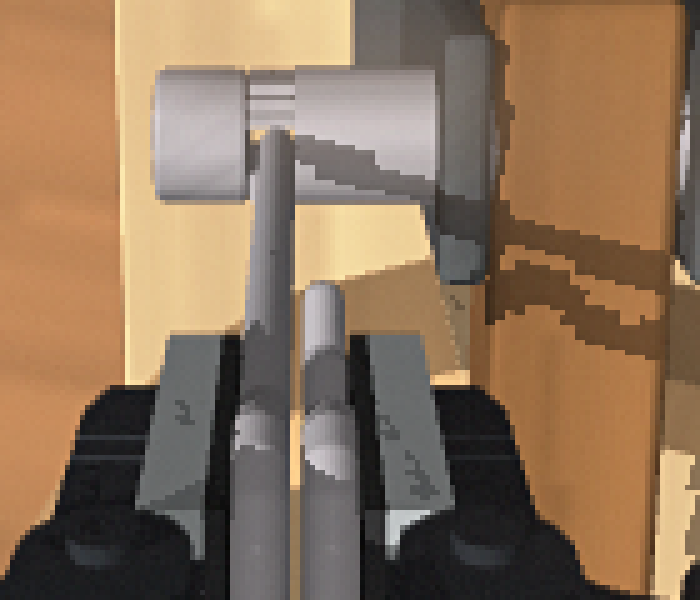

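```bash
python3 -m inch '{"xyz": [[-0.0007,0.0004,0],[-0.0007,0.0004,0],[-0.0007,0.0004,0.0005],[-0.0007,0.0004,0.001],[-0.0007,0.0004,0.0015]], "twist": [0,0,0,0,0], "hand": [0,0,0,0,0]}'
python3 -m inch '{"xyz": [[0,0,0.0004],[0,0,0.0008],[0,0,0.0012],[0,0,0.0016],[0,0,0.002]], "twist": [0,0,0,0,0], "hand": [0,0,0,0,0]}'
python3 look.py w12
```

```text
clock: 14.18
ee_pos: [0.5337, -0.0241, 0.142]
orientation: [1.997, 2.425, 0.0]
wrist_force: [0.1, 0.6, -1.3]
grip_width: 0.01
clock: 14.6
ee_pos: [0.5336, -0.0241, 0.1398]
orientation: [-1.997, -2.425, -0.0]
wrist_force: [-0.8, 0.1, -1.6]
grip_width: 0.0101
[ 0.00888548 -0.04325103  0.13966108] [-0.09572918 -0.56788237 -1.3283959 ] 14.65
184 306 321 [-0.0035 -0.0164  0.0507]
188 306 321 [-0.0035 -0.0145  0.0464]
192 306 321 [-0.0035 -0.0125  0.0434]
196 306 321 [-0.0035 -0.0095  0.0436]
200 306 321 [-0.0034 -0.0085  0.0374]
204 306 321 [-0.0032 -0.0083  0.0283]
208 311 318 [-0.0025 -0.009   0.0175]
212 311 318 [-0.0024 -0.0089  0.0099]
216 310 318 [-0.0027 -0.0085  0.0037]
220 310 318 [-0.0026 -0.0083 -0.0028]
224 310 318 [-0.0025 -0.0081 -0.0085]
228 309 318 [-0.0027 -0.0078 -0.0138]
232 309 318 [-0.0026 -0.0079 -0.0197]
236 309 317 [-0.0028 -0.0078 -0.0248]
pin 303 200 [-0.0107 -0.0071  0.0423]
pin 303 210 [-0.0148  0.0266  0.1257]
pin 303 215 [-0.0148  0.0311  0.1241]
pin 335 200 [ 0.0113 -0.0071  0.042 ]
pin 335 210 [0.016  0.0262 0.1245]
pin 335 215 [0.0161 0.0311 0.1241]
pin 335 205 [ 0.0115 -0.003   0.0439]
pin 303 205 [-0.0108 -0.0029  0.0441]
```

View pics/w12c.png

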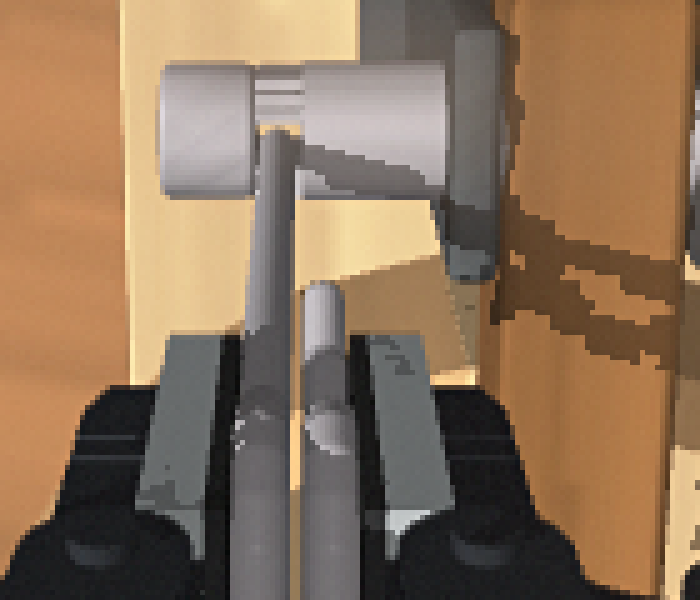

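```bash
python3 -m inch '{"xyz": [[0,-0.0004,0.0004],[0,-0.0004,0.0008],[0,-0.0004,0.0012],[0,-0.0004,0.0016],[0,-0.0004,0.002]], "twist": [0,0,0,0,0], "hand": [0,0,0,0,0]}'
python3 look.py w13
```

```text
clock: 15.07
ee_pos: [0.5332, -0.0242, 0.1378]
orientation: [1.997, 2.425, 0.0]
wrist_force: [-0.6, 0.5, -0.7]
grip_width: 0.0102
[ 0.0085092  -0.04326375  0.13768271] [ 0.77924889  0.4874073  -1.02431751] 15.1167
184 306 321 [-0.0036 -0.0159  0.0529]
188 306 321 [-0.0035 -0.0148  0.0454]
192 306 321 [-0.0035 -0.0126  0.0429]
196 306 320 [-0.0038 -0.0097  0.0432]
200 306 321 [-0.0034 -0.0087  0.0366]
204 306 321 [-0.0032 -0.0083  0.0285]
208 311 318 [-0.0025 -0.009   0.0174]
212 311 318 [-0.0025 -0.0088  0.0101]
216 310 318 [-0.0027 -0.0085  0.0035]
220 310 318 [-0.0026 -0.0083 -0.0028]
224 310 318 [-0.0025 -0.0081 -0.0086]
228 309 318 [-0.0027 -0.008  -0.0144]
232 309 318 [-0.0027 -0.0079 -0.0197]
236 309 317 [-0.0028 -0.0078 -0.0248]
pin 303 200 [-0.0106 -0.0078  0.0396]
pin 303 210 [-0.0109  0.0009  0.0445]
pin 303 215 [-0.0148  0.0309  0.1234]
pin 335 200 [ 0.0113 -0.0074  0.0411]
pin 335 210 [0.0116 0.0008 0.0444]
pin 335 215 [0.016  0.0305 0.1223]
pin 335 205 [ 0.0112 -0.0043  0.0396]
pin 303 205 [-0.0107 -0.0037  0.0414]
```

View pics/w13c.png

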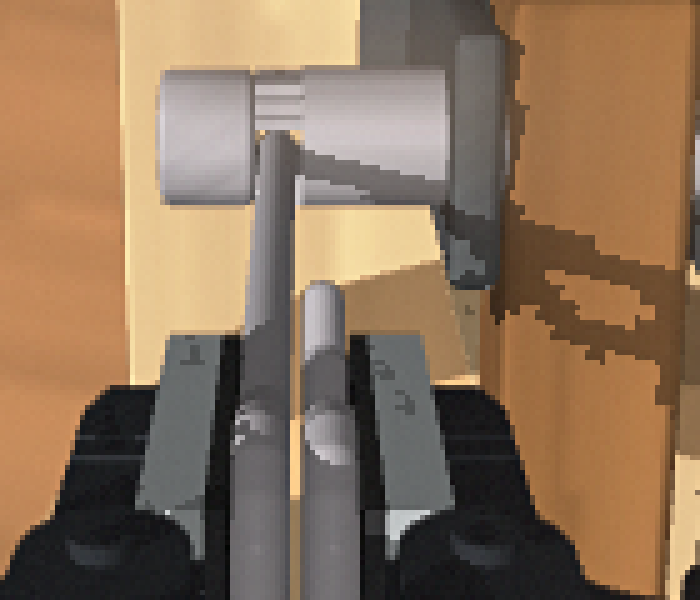

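```bash
python3 -m inch '{"xyz": [[0,-0.0002,0.0005],[0,-0.0002,0.001],[0,-0.0002,0.0015],[0,-0.0002,0.002],[0,-0.0002,0.0025]], "twist": [0,0,0,0,0], "hand": [0,0,0,0,0]}'
python3 -m inch '{"xyz": [[0,0,0.0004],[0,0,0.0008],[0,0,0.0012],[0,0,0.0016],[0,0,0.002]], "twist": [0,0,0,0,0], "hand": [0,0,0,0,0]}'
python3 look.py w14 | head -1
```

```text
clock: 15.53
ee_pos: [0.533, -0.0242, 0.1352]
orientation: [-1.997, -2.425, 0.0]
wrist_force: [-0.9, -0.1, -0.3]
grip_width: 0.0097
clock: 15.95
ee_pos: [0.533, -0.0243, 0.1333]
orientation: [1.997, 2.425, 0.0]
wrist_force: [-0.1, -0.1, -0.8]
grip_width: 0.0099
[ 0.00828829 -0.04326259  0.13316669] [ 0.50581288 -0.35089155 -0.27311144] 16.0
```

View pics/w14c.png

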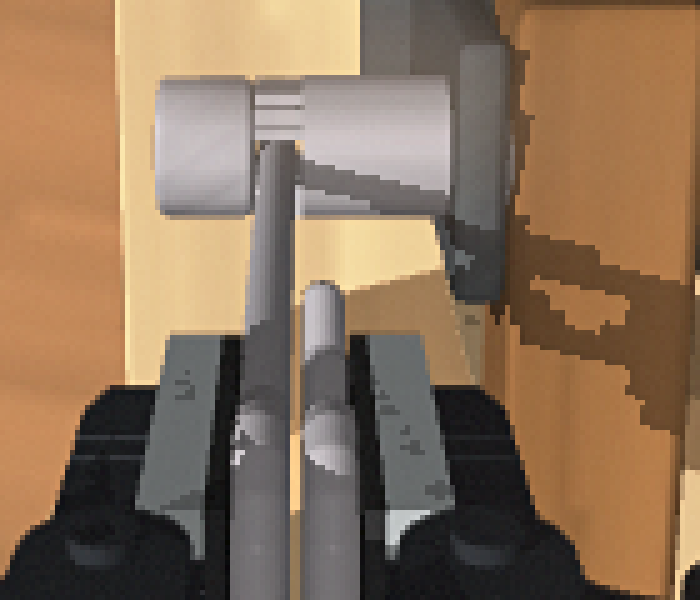

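The leg tip has disappeared into the hole with no force. I'll continue down, watching the force.

```bash
python3 -m inch '{"xyz": [[0,0,0.001],[0,0,0.002],[0,0,0.003],[0,0,0.004],[0,0,0.005]], "twist": [0,0,0,0,0], "hand": [0,0,0,0,0]}'
python3 -m inch '{"xyz": [[0,0,0.001],[0,0,0.002],[0,0,0.003],[0,0,0.004],[0,0,0.005]], "twist": [0,0,0,0,0], "hand": [0,0,0,0,0]}'
python3 look.py w15 | head -1
```

```text
clock: 16.42
ee_pos: [0.5329, -0.0242, 0.1281]
orientation: [-1.997, -2.425, 0.0]
wrist_force: [-0.0, 0.3, -0.5]
grip_width: 0.0103
clock: 16.83
ee_pos: [0.533, -0.0243, 0.1232]
orientation: [1.997, 2.425, 0.0]
wrist_force: [0.1, -0.6, 0.4]
grip_width: 0.0102
[ 0.00820151 -0.04322373  0.12297177] [-0.41077679  0.75309704 -1.79810131] 16.8833
```

View pics/w15c.png

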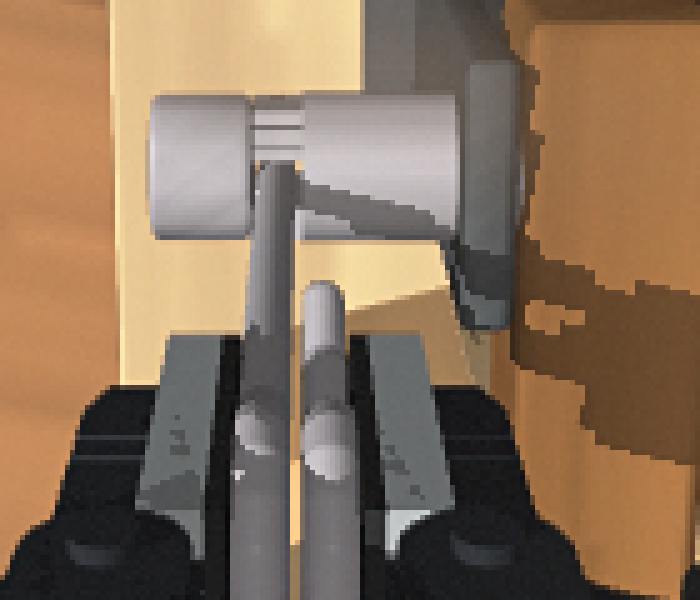

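```bash
python3 -m inch '{"xyz": [[-0.0002,0,0.0016],[-0.0004,0,0.0032],[-0.0004,0,0.0048],[-0.0004,0,0.0064],[-0.0004,0,0.008]], "twist": [0,0,0,0,0], "hand": [0,0,0,0,0]}'
python3 -m inch '{"xyz": [[0,0,0.0016],[0,0,0.0032],[0,0,0.0048],[0,0,0.0064],[0,0,0.008]], "twist": [0,0,0,0,0], "hand": [0,0,0,0,0]}'
python3 look.py w16 | head -1
```

```text
clock: 17.3
ee_pos: [0.533, -0.0247, 0.1151]
orientation: [-1.997, -2.425, 0.0]
wrist_force: [0.8, 0.3, -0.9]
grip_width: 0.0101
clock: 17.72
ee_pos: [0.5331, -0.0246, 0.1072]
orientation: [-1.997, -2.425, 0.0]
wrist_force: [0.9, 0.5, -1.0]
grip_width: 0.0103
[ 0.00810735 -0.0435884   0.10678795] [ 0.47847382  0.74747756 -1.05635418] 17.7667
```

View pics/w16c.png

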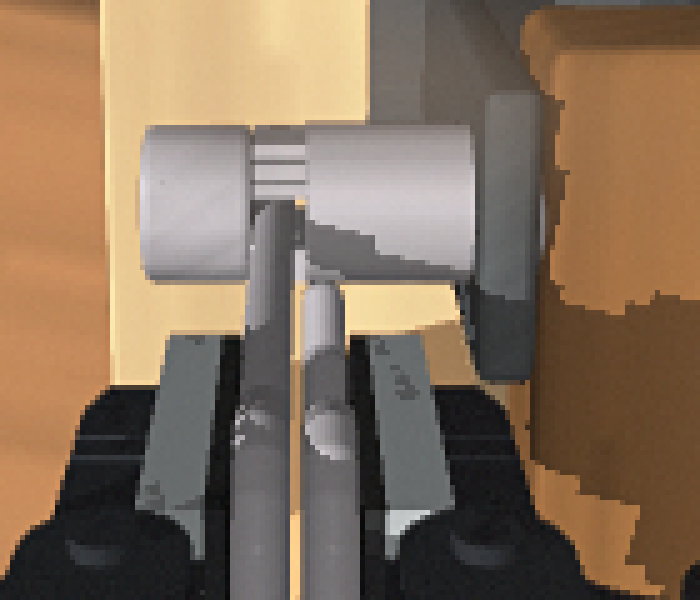

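```bash
python3 -m inch '{"xyz": [[0.0002,0,0.0012],[0.0002,0,0.0024],[0.0002,0,0.0036],[0.0002,0,0.0048],[0.0002,0,0.006]], "twist": [0,0,0,0,0], "hand": [0,0,0,0,0]}'
python3 -m inch '{"xyz": [[0,0,0.0008],[0,0,0.0016],[0,0,0.0024],[0,0,0.0032],[0,0,0.004]], "twist": [0,0,0,0,0], "hand": [0,0,0,0,0]}'
```

```text
clock: 18.18
ee_pos: [0.5337, -0.0245, 0.1022]
orientation: [1.996, 2.425, 0.001]
wrist_force: [-1.6, -0.3, 6.6]
grip_width: 0.0103
clock: 18.6
ee_pos: [0.5341, -0.0245, 0.0998]
orientation: [1.996, 2.424, 0.002]
wrist_force: [-3.7, 1.8, 12.2]
grip_width: 0.0101
```

```bash
python3 -m inch '{"xyz": [[0,0,0.0006],[0,0,0.0012],[0,0,0.0018],[0,0,0.0024],[0,0,0.003]], "twist": [0,0,0,0,0], "hand": [0,0,0,0,0]}'
```

```text
clock: 19.02
ee_pos: [0.5339, -0.0245, 0.0963]
orientation: [1.996, 2.424, 0.001]
wrist_force: [-3.7, 0.5, 10.2]
grip_width: 0.0102
```

```bash
python3 look.py w17 | head -1;python3 - <<'E'
from h import *
p,d,P=grab('side','s17')
cv2.imwrite('pics/s17c.png',cv2.resize(p[130:250,260:380,::-1],None,fx=5,fy=5,interpolation=cv2.INTER_CUBIC))
E
```

```text
[ 0.00927412 -0.04375004  0.09629538] [-2.33153554  0.07180824  8.42235936] 19.0667
```

View pics/w17c.png

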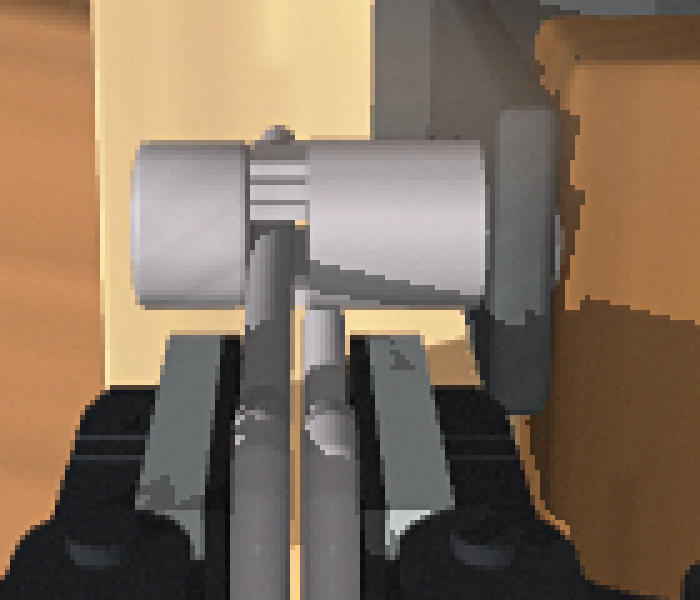

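View pics/s17c.png

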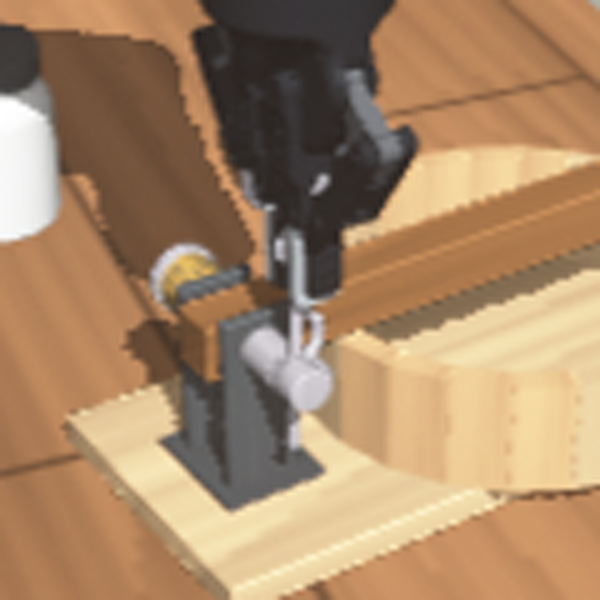

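The leg tip now shows below the pin at crop (278,130) and the bow straddles the far side, with the push at about 8–10 N. I'll continue gently.

```bash
python3 -m inch '{"xyz": [[0,0,0.0005],[0,0,0.001],[0,0,0.0015],[0,0,0.002],[0,0,0.0025]], "twist": [0,0,0,0,0], "hand": [0,0,0,0,0]}'
```

```text
clock: 19.53
ee_pos: [0.5342, -0.0245, 0.0947]
orientation: [1.996, 2.424, 0.002]
wrist_force: [-4.5, 0.3, 13.3]
grip_width: 0.01
```

```bash
python3 -m inch '{"xyz": [[0,0,0.0005],[0,0,0.001],[0,0,0.0015],[0,0,0.002],[0,0,0.0025]], "twist": [0,0,0,0,0], "hand": [0,0,0,0,0]}'
```

```text
clock: 19.95
ee_pos: [0.5339, -0.0245, 0.0916]
orientation: [1.996, 2.424, 0.001]
wrist_force: [-3.4, 1.2, 8.1]
grip_width: 0.0105
```

```bash
python3 -m inch '{"xyz": [[0,0,0.0005],[0,0,0.001],[0,0,0.0015],[0,0,0.002],[0,0,0.0025]], "twist": [0,0,0,0,0], "hand": [0,0,0,0,0]}'
```

```text
clock: 20.37
ee_pos: [0.5332, -0.0246, 0.0872]
orientation: [1.996, 2.425, 0.0]
wrist_force: [-2.8, -0.2, 1.3]
grip_width: 0.01
```

```bash
python3 -m inch '{"xyz": [[0,0,0.0005],[0,0,0.001],[0,0,0.0015],[0,0,0.002],[0,0,0.0025]], "twist": [0,0,0,0,0], "hand": [0,0,0,0,0]}'
```

```text
clock: 20.78
ee_pos: [0.5327, -0.0244, 0.0837]
orientation: [-1.996, -2.425, 0.001]
wrist_force: [-0.7, -1.0, -0.5]
grip_width: 0.0103
```

```bash
python3 look.py w18 | head -1
```

```text
[ 0.00804204 -0.04333316  0.08374169] [-0.16908675  0.04695291 -0.55595572] 20.8333
```

View pics/w18c.png

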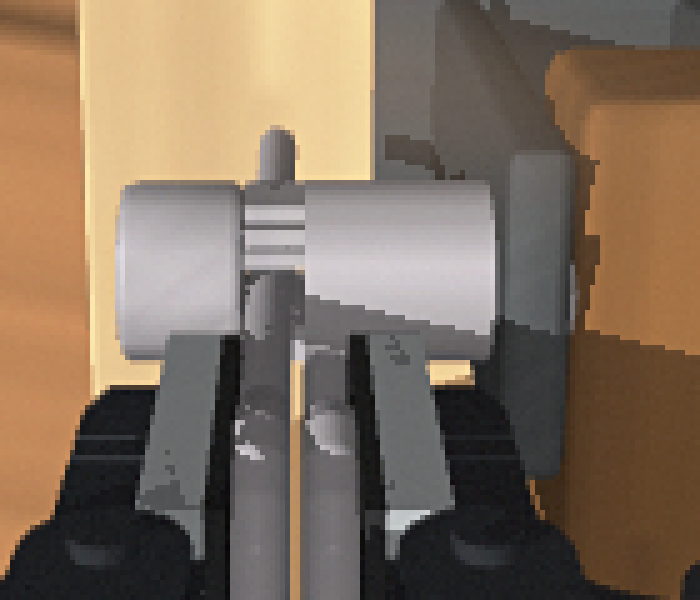

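```bash
python3 - <<'E'
from rel import *
for tag in ('w18','w13','w9'):
    z=np.load(f'f_{tag}.npz');t=Tall(z);v,u=np.mgrid[0:400,0:640]
    m=(u>306)&(u<332)&(v>250)&(v<304)&(t[...,2]<-.04)&(t[...,2]>-.075)
    q=t[m];print(tag,np.percentile(q[:,2],[1,2,5]),np.percentile(q[:,1],[1,99]),z['P'][m][:,2].max())
    # leg tip below the pin: pixels
    for vv in range(196,206): 
        i=t[vv,312:320]; print(vv,np.median(i,0).round(4)) if tag=='w18' else 0
z=np.load('f_w18.npz');print(press(z['P'][197:206:2,315]).round(4))
E
python3 -m inch '{"xyz": [[0,0,0.0003],[0,0,0.0006],[0,0,0.0009],[0,0,0.0012],[0,0,0.0015]], "twist": [0,0,0,0,0], "hand": [0,0,0,0,0]}'
```

```text
w18 [-0.06022373 -0.05999438 -0.05965838] [-0.01076085  0.00756   ] 0.14474417507431533
196 [-0.0021 -0.0093  0.0444]
197 [-0.0021 -0.0095  0.041 ]
198 [-0.0021 -0.009   0.0404]
199 [-0.002  -0.0093  0.0367]
200 [-0.002  -0.0092  0.0348]
201 [-0.002  -0.0092  0.0325]
202 [-0.002  -0.0091  0.0303]
203 [-0.002  -0.0089  0.0286]
204 [-0.002  -0.0088  0.0266]
205 [-0.0019 -0.0091  0.0235]
w13 [-0.06022737 -0.0600389  -0.05971489] [-0.01075219  0.00775106] 0.19854840986714972
w9 [-0.06019487 -0.06003842 -0.05962778] [-0.01071203  0.00788025] 0.2014062430769855
[[-0.0018 -0.0459  0.0431]
 [-0.0016 -0.0459  0.0475]
 [-0.0017 -0.0458  0.0527]
 [-0.0015 -0.0458  0.0567]
 [-0.0016 -0.0457  0.0616]]
clock: 21.25
ee_pos: [0.5329, -0.0245, 0.0828]
orientation: [-1.997, -2.425, 0.0]
wrist_force: [-0.9, -0.1, 0.3]
grip_width: 0.0101
```

The coil centre is now at z ≈ 0.133, which matches home, and the leg tip is at ≈ 0.038. The force is back to zero after the snap, so I'll release and lift straight up.

```bash
python3 -m inch '{"xyz": [[0,0,0],[0,0,0],[0,0,0],[0,0,0],[0,0,0]], "twist": [0,0,0,0,0], "hand": [0.015,0.02,0.025,0.03,0.03]}'
python3 -m inch '{"xyz": [[0,0,-0.005],[0,0,-0.02],[0,0,-0.04],[0,0,-0.06],[0,0,-0.075]], "twist": [0,0,0,0,0], "hand": [0.03,0.03,0.03,0.03,0.03]}'
python3 -m inch '{"xyz": [[0,-0.02,-0.01],[0,-0.03,-0.02],[0,-0.03,-0.02],[0,-0.03,-0.02],[0,-0.03,-0.02]], "twist": [0,0,0,0,0], "hand": [0.03,0.03,0.03,0.03,0.03]}'
python3 look.py w19|head -1;python3 - <<'E'
from h import *
p,d,P=grab('side','s19')
cv2.imwrite('pics/s19c.png',cv2.resize(p[130:250,260:380,::-1],None,fx=5,fy=5,interpolation=cv2.INTER_CUBIC))
E
```

```text
clock: 21.67
ee_pos: [0.5333, -0.0245, 0.083]
orientation: [1.997, 2.425, 0.0]
wrist_force: [-0.4, -0.1, -0.7]
grip_width: 0.0299
clock: 22.08
ee_pos: [0.5338, -0.0246, 0.1599]
orientation: [1.996, 2.424, 0.002]
wrist_force: [0.8, -0.2, 0.1]
grip_width: 0.0299
clock: 22.5
ee_pos: [0.5038, -0.0302, 0.1777]
orientation: [1.997, 2.425, 0.001]
wrist_force: [-0.8, 0.3, 0.2]
grip_width: 0.0297
[-0.02152859 -0.04333896  0.17725317] [ 0.40989542 -0.34704377 -0.38244216] 22.55
```

View pics/w19.png

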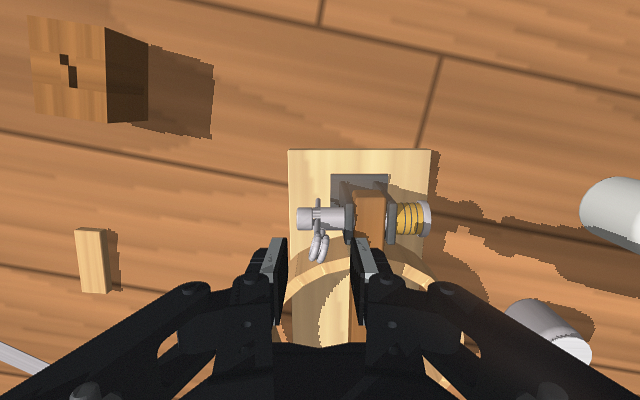

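View pics/s19c.png

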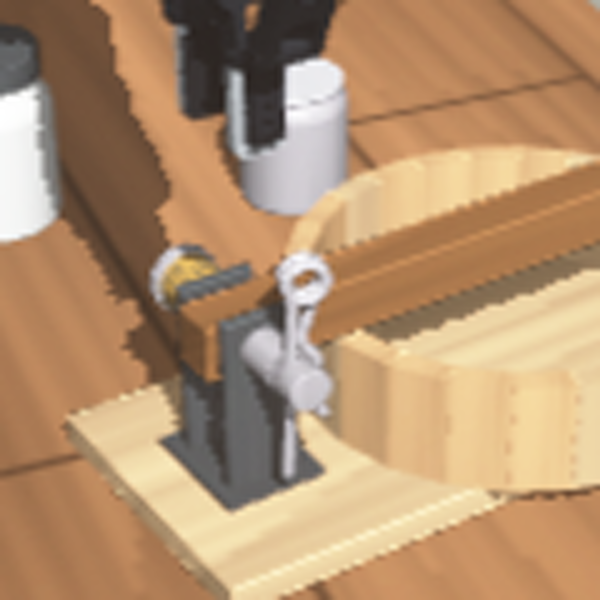

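The cotter stands on the pin at (318,245), with the flared bow tip visible below it. Next, a check of height and tilt.

```bash
python3 - <<'E'
from h import *
z=np.load('f_w19.npz');p=z['p'];Q=press(z['P']);v,u=np.mgrid[0:400,0:640]
cv2.imwrite('pics/w19c.png',cv2.resize(p[180:290,280:360,::-1],None,fx=5,fy=5,interpolation=cv2.INTER_NEAREST))
m=(u>300)&(u<336)&(v>190)&(v<270)&(Q[...,2]>.118)&(Q[...,2]<.16)
q=Q[m];print('coil',m.sum(),q.min(0),np.percentile(q,[2,50,98],axis=0),q.max(0)); print(cv2.minAreaRect(q[:,:2].astype(np.float32)))
# leg tip below pin
m=(u>308)&(u<325)&(v>192)&(v<208)&(Q[...,2]>.028)&(Q[...,2]<.08);q=Q[m];print('tip',m.sum(),q.min(0),q.max(0),q.mean(0))
s=np.load('f_s19.npz');S=press(s['P'])
hv=cv2.cvtColor(s['p'],cv2.COLOR_RGB2HSV)
v,u=np.mgrid[0:400,0:640]
m=(hv[...,1]<60)&(hv[...,2]>120)&(u>310)&(u<328)&(v>178)&(v<230)&(S[...,2]>.02)&(S[...,2]<.16)
q=S[m]
for a in np.arange(.03,.15,.01):
    b=q[(q[:,2]>=a)&(q[:,2]<a+.01)]
    if len(b): print(round(a,2),len(b),b.mean(0).round(4))
E
```

```text
coil 485 [-0.00216147 -0.05149263  0.11872114] [[-0.00155484 -0.05054162  0.12236984]
 [ 0.00637126 -0.04402004  0.13740632]
 [ 0.01720092 -0.03688191  0.14089472]] [ 0.01903392 -0.03600483  0.14147604]
((0.008927866816520691, -0.04371970146894455), (0.011087722145020962, 0.021031593903899193), 72.39945220947266)
tip 42 [-0.002997   -0.0470301   0.03705673] [-0.00071988 -0.04304336  0.06243855] [-0.00204805 -0.04487212  0.04963915]
0.03 8 [ 0.0221 -0.0252  0.037 ]
0.04 12 [ 0.0073 -0.0388  0.0449]
0.05 12 [ 0.0186 -0.0273  0.0554]
0.06 10 [ 0.0086 -0.0456  0.0641]
0.07 3 [ 0.0091 -0.0367  0.0739]
0.08 33 [ 0.0017 -0.0561  0.086 ]
0.09 134 [ 0.001  -0.0453  0.0957]
0.1 30 [ 0.0115 -0.0358  0.1042]
0.11 14 [ 0.0058 -0.0447  0.1146]
0.12 34 [ 0.0087 -0.0459  0.1252]
0.13 36 [ 0.0072 -0.0454  0.1361]
0.14 16 [ 0.008  -0.0441  0.1414]
```

View pics/w19c.png

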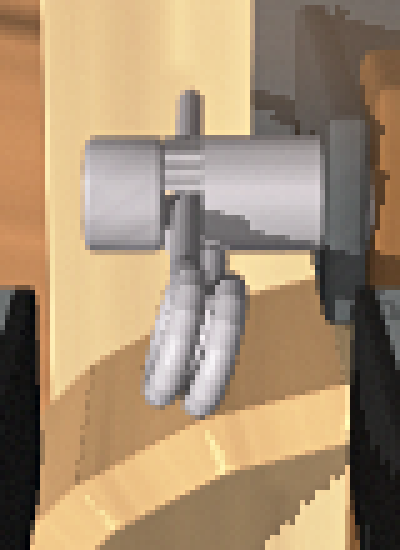

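The coil looks yawed about 17° (limit 20°) since release, and it is about 3 mm low. I'll measure this again from another position and check whether it is still creeping.

```bash
python3 -m inch '{"xyz": [[0,0.015,0],[0,0.03,0],[0,0.03,0],[0,0.03,0],[0,0.03,0]], "twist": [0,0,0,0,0], "hand": [0.03,0.03,0.03,0.03,0.03]}'
cat > cm.py <<'E'
from h import *
import sys
tag=sys.argv[1];grab('wrist',tag);z=np.load(f'f_{tag}.npz');p=z['p'];Q=press(z['P']);v,u=np.mgrid[0:400,0:640]
s=monitor.read_state();print(s['clock'],press(s['ee_pos']))
m=((Q[...,2]>.115)&(Q[...,2]<.16)&(abs(Q[...,0]-.008)<.03)&(abs(Q[...,1]+.044)<.022)).astype(np.uint8)
n,l,st,c=cv2.connectedComponentsWithStats(m);k=1+np.argmax(st[1:,4]);print(st[k])
q=Q[l==k];print('coil',q.min(0),q.max(0),cv2.minAreaRect(q[:,:2].astype(np.float32)))
for lo in (.126,.132,.136):
    b=q[q[:,2]>lo];vx,vy,x0,y0=cv2.fitLine(b[:,:2].astype(np.float32),cv2.DIST_L2,0,.001,.001).ravel();print(lo,len(b),'yaw',np.degrees(np.arctan2(vy,vx)),cv2.minAreaRect(b[:,:2].astype(np.float32)))
x,y,w,h=st[k][:4]
cv2.imwrite(f'pics/{tag}c.png',cv2.resize(p[y-50:y+60,x-40:x+80,::-1],None,fx=5,fy=5,interpolation=cv2.INTER_NEAREST))
E
python3 cm.py w20
```

```text
clock: 23.02
ee_pos: [0.5323, -0.0243, 0.1769]
orientation: [-1.995, -2.424, 0.002]
wrist_force: [0.5, 0.2, -0.3]
grip_width: 0.0303
23.0667 [ 0.00752175 -0.04324024  0.17705788]
[308 194  22  33 493]
coil [-0.00221085 -0.05099403  0.11503407] [ 0.01963892 -0.03601523  0.14185546] ((0.008856065571308136, -0.04364245384931564), (0.011081062257289886, 0.021114379167556763), 73.0576171875)
0.126 438 yaw -18.173475 ((0.008873896673321724, -0.04356909170746803), (0.011007406748831272, 0.0211572777479887), 73.49755859375)
0.132 395 yaw -17.632 ((0.009151158854365349, -0.043643973767757416), (0.010934583842754364, 0.020558493211865425), 73.1793212890625)
0.136 320 yaw -18.057264 ((0.009424211457371712, -0.04372652247548103), (0.010934583842754364, 0.017378831282258034), 73.1793212890625)
```

View pics/w20c.png

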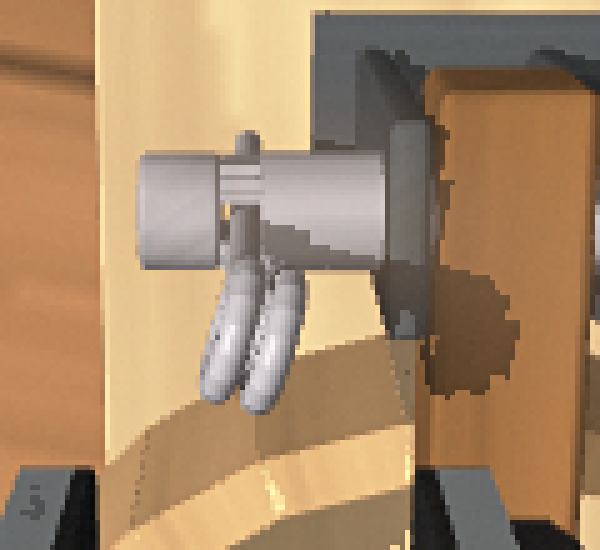

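```bash
python3 -m inch '{"xyz": [[0,-0.01,0],[0,-0.02,0],[0,-0.02,0],[0,-0.02,0],[0,-0.02,0]], "twist": [0,0,0,0,0], "hand": [0.03,0.03,0.03,0.03,0.03]}'
python3 -m inch '{"xyz": [[0,0,0],[0,0,0],[0,0,0],[0,0,0],[0,0,0]], "twist": [0,0,0,0,0], "hand": [0.03,0.03,0.03,0.03,0.03]}'
python3 cm.py w21
python3 - <<'E'
from h import *
for tag in ('w20','w21'):
    z=np.load(f'f_{tag}.npz');p=z['p'];Q=press(z['P'])
    # base front edge & pin direction check
    m=(abs(Q[...,2]-.016)<.003)&(Q[...,0]>-.06)&(Q[...,0]<.1)&(abs(Q[...,1])<.09)
    q=Q[m];print(tag)
    # left edge of base: per x-bin min y ; front edge: per y-bin min x
    e=np.array([[x,np.percentile(q[abs(q[:,0]-x)<.003][:,1],1)] for x in np.arange(-.04,.03,.006)]);print('side edge slope deg',np.degrees(np.polyfit(e[:,0],e[:,1],1)[0]),e[:,1].mean())
    e=np.array([[y,np.percentile(q[abs(q[:,1]-y)<.003][:,0],1)] for y in np.arange(-.07,.065,.006)]);print('front slope',np.degrees(np.polyfit(e[:,0],e[:,1],1)[0]),e[:,1].mean())
E
```

```text
clock: 23.48
ee_pos: [0.5132, -0.0284, 0.1781]
orientation: [1.997, 2.424, 0.001]
wrist_force: [-0.5, 0.4, 0.6]
grip_width: 0.03
clock: 23.9
ee_pos: [0.5135, -0.0283, 0.1778]
orientation: [-1.997, -2.425, 0.0]
wrist_force: [1.2, -0.3, 0.1]
grip_width: 0.0298
23.95 [-0.01155165 -0.04345616  0.17773471]
[308 217  22  34 492]
coil [-0.00185045 -0.05141234  0.11504062] [ 0.01963744 -0.03612342  0.14143114] ((0.009014048613607883, -0.043676506727933884), (0.011106029152870178, 0.020975181832909584), 73.31085205078125)
0.126 429 yaw -19.582628 ((0.009026000276207924, -0.04362004995346069), (0.010982414707541466, 0.020977456122636795), 73.20513153076172)
0.132 376 yaw -18.646776 ((0.009191024117171764, -0.04366986081004143), (0.010982414707541466, 0.020632702857255936), 73.20513153076172)
0.136 299 yaw -18.41541 ((0.008847159333527088, -0.043544281274080276), (0.010892008431255817, 0.017884511500597), 72.56385803222656)
w20
side edge slope deg -1.2508947710748752 -0.0752571698754076
front slope -0.10972886377244785 -0.04829510879514332
w21
side edge slope deg -1.0167332683835577 -0.07538528927828893
front slope -0.13398131037158054 -0.04822606807979215
```

```bash
python3 - <<'E'
from h import *
for tag in ('w19','w20','w21'):
    z=np.load(f'f_{tag}.npz');Q=press(z['P'])
    m=(Q[...,2]>.126)&(Q[...,2]<.16)&(abs(Q[...,0]-.008)<.02)&(abs(Q[...,1]+.044)<.012)
    q=Q[m];a=np.radians(-17.2);ax=np.array([np.cos(a),np.sin(a)]);ay=np.array([-ax[1],ax[0]])
    c=np.array([.009,-.0436]);U=(q[:,:2]-c)@ax;V=(q[:,:2]-c)@ay
    L=V<-.0003;H=V>.0003
    print(tag,[(np.percentile(q[k,2],97).round(4),np.percentile(U[k],[2,98]).round(4),np.percentile(V[k],[1,99]).round(4)) for k in (L,H)])
    for k in (L,H):
        # each ring: centreline slope
        f=np.polyfit(U[k],V[k],1);print('  ring slope deg',np.degrees(f[0]))
E
```

```text
w19 [(np.float64(0.1408), array([-0.0103,  0.009 ]), array([-0.0055, -0.0006])), (np.float64(0.1408), array([-0.0104,  0.0085]), array([0.0005, 0.0053]))]
  ring slope deg -0.8830556176121789
  ring slope deg -1.1078712415285041
w20 [(np.float64(0.1411), array([-0.0101,  0.0091]), array([-0.0055, -0.0006])), (np.float64(0.1408), array([-0.0102,  0.0091]), array([0.0005, 0.0054]))]
  ring slope deg -0.23947212444805324
  ring slope deg -0.578975571366166
w21 [(np.float64(0.1409), array([-0.0101,  0.0088]), array([-0.0055, -0.0007])), (np.float64(0.1408), array([-0.0103,  0.0083]), array([0.0005, 0.0053]))]
  ring slope deg -1.1786576944864422
  ring slope deg -1.3574671007688883
```

The cotter pose is steady over 1.4 s: yaw about 17–18.5° against the 20° limit, no roll, coil centre at z ≈ 0.130. The arm is clear of everything, so I'll hand in.

```bash
python3 - <<'E'
from h import *
print(order.sign_off())
E
```

```text
the job is handed in; nothing more can be done
None
```

The hoop press is closed up and the job is handed in at about 24 s. The cotter has settled turned by 17–18.5°, close to the 20° (0.35 rad) limit. No verdict is reported, so the results below are from my own checks.

- **Pin:** I pushed it by the head until it stopped at 10 N, with the head resting on the washers. The pictures put the hole about 45 mm from the press origin, which agrees with the far end of the pin.
- **Cotter:** I lifted it from the rack and found the hole by camera with no contact force. I then pressed it down; the highest reading was about 14 N, in the readings taken between moves. After the snap the force fell to zero, and I released it and lifted clear.
- **Last checks:** The flared bow tip shows below the pin. The leg tip is near z 37 mm, and the coil centre near z 130 mm, which puts the seat 1–3 mm low (limit 5 mm). The lean is about 0.08 rad and nothing is touching the cotter.
- **Weakest point:** The turn appeared on release. It held steady over 1.4 s of measurements, each good to about 1°. I did not try to straighten it, since the bow's spring would probably have turned it back.
- **Disagreement:** The reported tool tip lies about 34 mm beyond the visible end of the fingers. My first push passed above the head because of this, touching nothing. I used the camera-measured fingertip from then on.
- **Bystanders:** I did not go near the jar, tin or offcut, and they look unmoved in the last picture, but I did not measure them again.

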